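# Sort a handful of finds into the bench trays

## Task

Sort the mixed handful on the table into the three shallow trays: stand the two capped sample vials upright in the white tray, lay the two small pottery sherds from in front of the trays flat on the floor of the yellow tray (side by side, not on top of one another), and lay the eraser flat in the green tray. Set each thing down rather than dropping it, and leave the tape roll and the black loupe where they are.

Things in the scene. Friction and masses are not known exactly. Their poses are not given: they have to be found in the camera images.
- red_vial: Sample vial standing upright, clear wall and red push cap, round: body 26 mm across and 40 mm high, cap 28 mm across from 40 to 52 mm above its foot, 17 g. Origin: centre of its foot; z up along its axis.
- blue_vial: Sample vial standing upright, clear wall and blue push cap, round: body 26 mm across and 40 mm high, cap 28 mm across from 40 to 52 mm above its foot, 17 g. Origin: centre of its foot; z up along its axis.
- large_sherd: The larger, redder pottery sherd of rough brown fired clay lying flat, irregular outline, 36 mm along its x, 31 mm along its y, 8 mm thick, broken edges nearly upright, 15 g. Origin: centre of its underside; z up.
- small_sherd: The smaller, darker pottery sherd of rough brown fired clay lying flat, irregular outline, 27 mm along its x, 36 mm along its y, 9 mm thick, broken edges nearly upright, 15 g. Origin: centre of its underside; z up.
- eraser: Eraser in a card sleeve, half blue and half white, lying flat: 20 mm along its x, 46 mm along its y, 12 mm high, 14 g. Origin: centre of its underside; z up.
- white_tray: Shallow square open tray of white plastic, fixed to the table: 112 x 112 mm outside, 104 x 104 mm inside, walls 4 mm thick with a 5 mm rounded rim, top of the rim 14.5 mm above the table, inner floor 4 mm above the table. Origin: centre of its underside, on the table; x and y run along its sides, z up; a small tab marks its -x side. For the vials.
- yellow_tray: Shallow square open tray of yellow plastic, fixed to the table: 112 x 112 mm outside, 104 x 104 mm inside, walls 4 mm thick with a 5 mm rounded rim, top of the rim 14.5 mm above the table, inner floor 4 mm above the table. Origin: centre of its underside, on the table; x and y run along its sides, z up; a small tab marks its -x side. For the sherds.
- green_tray: Shallow square open tray of green plastic, fixed to the table: 112 x 112 mm outside, 104 x 104 mm inside, walls 4 mm thick with a 5 mm rounded rim, top of the rim 14.5 mm above the table, inner floor 4 mm above the table. Origin: centre of its underside, on the table; x and y run along its sides, z up; a small tab marks its -x side. For the eraser.
- tape_roll: Roll of cream masking tape lying flat, a ring 95 mm across and 24 mm high; not to be moved. Origin: centre of its underside.
- loupe: Black stand loupe, a round ring 38 mm across and 20 mm high, on the table between the trays and a wooden drawer cabinet (205 mm high, its front about 60 mm behind the loupe: keep the arm clear of it); not to be moved. Origin: centre of its underside.
Mind the look-alikes: they are no part of the job. Leave any red look-alike of the small_sherd alone.

How it is judged (in metres and radians):
At the end, for the whole second after the job is handed in: Vials in the white tray, sherds in the yellow, eraser in the green: each centre within 46 mm of its tray's centre along both tray sides, underside at most 9 mm above the table (on the tray's floor), z axis within 0.25 rad of vertical, at rest (x of red_vial in the frame of white_tray between -0.046 and 0.046 m and y of red_vial in the frame of white_tray between -0.046 and 0.046 m and z of each of red_vial, blue_vial in the frame of white_tray below 0.009 m and angle between each of red_vial, blue_vial, large_sherd, small_sherd, eraser's own z axis and vertical below 0.25 rad and linear speed of each of red_vial, blue_vial, large_sherd, small_sherd, eraser below 0.02 m/s and angular speed of each of red_vial, blue_vial, large_sherd, small_sherd, eraser below 0.3 rad/s and x of blue_vial in the frame of white_tray between -0.046 and 0.046 m and y of blue_vial in the frame of white_tray between -0.046 and 0.046 m and x of large_sherd in the frame of yellow_tray between -0.046 and 0.046 m and y of large_sherd in the frame of yellow_tray between -0.046 and 0.046 m and z of each of large_sherd, small_sherd in the frame of yellow_tray below 0.009 m and x of small_sherd in the frame of yellow_tray between -0.046 and 0.046 m and y of small_sherd in the frame of yellow_tray between -0.046 and 0.046 m and x of eraser in the frame of green_tray between -0.046 and 0.046 m and y of eraser in the frame of green_tray between -0.046 and 0.046 m and z of eraser in the frame of green_tray below 0.009 m); the robot touches nothing.
It fails at once if a vial, a sherd or the eraser is dropped (falls freely more than about 30 mm) ((linear speed of red_vial above 0.75 m/s and contact force between red_vial and the fingers below 0.02 N) or (linear speed of blue_vial above 0.75 m/s and contact force between blue_vial and the fingers below 0.02 N) or (linear speed of large_sherd above 0.75 m/s and contact force between large_sherd and the fingers below 0.02 N) or (linear speed of small_sherd above 0.75 m/s and contact force between small_sherd and the fingers below 0.02 N) or (linear speed of eraser above 0.75 m/s and contact force between eraser and the fingers below 0.02 N)).
It fails at once if the tape roll or the loupe is moved more than 20 mm (distance of any of tape_roll, loupe from where it was at the start of the episode above 0.02 m).
It also fails if it takes over 104 s, if anything falls off the work surface, if the arm or the gripper's body presses on something with over 40 N, if the wrist force passes 120 N, or if a joint passes its speed limit or range.

## Robot

A 6-joint arm with a two-finger parallel gripper is mounted at the origin on a cart in front of the work surface, level with it; the furniture and walls round the work are solid. World frame = base frame: x ahead of the robot, y to its left, z up, the work surface at z = 0. Lengths are in mm, angles in rad, forces in N, time in s.
With the tool pointing down it reaches from about 275 to 1000 mm from the base axis. Payload 8.4 kg.
Tool frame: the origin (TCP) lies at the centre of the arm's flange, where the gripper is bolted on; the fingertips stand r.tip_extent ahead of it and the grasp point (between the pads) lies 155 mm ahead of it (r.tip_extent is the distance from the TCP to the fingertips, in mm); z points along the fingers, y is the direction in which the jaws open and shut (so a half turn about z gives the same grasp; the last joint's range is limited). The gripper opens to 85 mm and grips with 20 to 120 N. Pads are 22 mm wide; open, the fingers measure 114 mm over their backs; the gripper's body (76 mm by 85 mm) begins 54 mm behind the grasp point. The pads swing forward as they close: fully open they stand 13 mm farther back than shut.
Start: joints at [-1.234, 0.353, 1.633, -0, 1.155, -0.002], TCP at [207.721, -589.475, 404.681] pointing down, gripper open.
Joint ranges: [-2.63, 2.63], [-0.92, 2.1], [0.06, 2.66], [-1.3, 4.44], [0, 2.69], [-3.02, 3.02]. Speed limits (rad/s): [2.22, 2.22, 2.79, 3.14, 3.14, 3.14].

## Interface

Orientations are given as [roll, pitch, yaw] about the fixed x, y, z axes, in that order (R = Rz(yaw) Ry(pitch) Rx(roll)).
In Python, from rig import sense, grab_frame, job, r gives the robot as it stands. The module is installed in compiled form; this text tells all that it offers.
- The arm moves only by the shell command python3 -m creep 'ROWS' [FORCE]. ROWS is JSON, a list of rows, each a list of 7 numbers: the turn, a rotation vector about the tool's x, y, z in rad, then the shift along the tool's x, y, z in mm, then the closure, from 0 (fully open) to 1 (shut). In form: [[wx, wy, wz, dx, dy, dz, fingers], ...]. A call has 1 to 10 rows; each row shifts and turns the pose as measured when the row begins, along the tool's axes as they then stand; what a row does not reach is not made up. A row lasts 1/12 s, in which the tool goes at most 41.7 mm and 7.16 degrees, less where a joint would pass 70% of its speed; a pose out of reach is approached as far as the arm can. A call with a gripper value outside its range is refused whole. The fingers move at their own pace and stop on an object; FORCE is the grip in N (left out, the last holds). Time passes only in rows, so rows that do not move let the fingers close. It gives the time, the measured TCP pose, the force and the opening at its end, in the units of the state.
- sense(): the state, without advancing time (a new reading comes with each control period).
- grab_frame(name): name is "scene" or "side" or "wrist"; returns a dict with "color" (480x640x3 uint8, red, green, blue), "mtx" (3x3 intrinsics, pixels), "T" (4x4, takes a point from camera to world coordinates). Camera axes: x right, y down, z forward; pixel columns grow to the right and rows downward; lengths in mm; the calibration is good to about 2 mm. A picture is of the moment at which its call begins. There is no depth.
- job.sign_off(): hands the job in, once; it reports no verdict.
The state is a dict: "clock": time; "qpos": joint angles; "qvel": joint speeds; "joint_efforts": joint torques, N m; "eef_pos": TCP position; "tcp_rot": TCP orientation; "contact_force": force on the tool from outside, world axes, zero at the start; "wrist_torque": the same for the moment, N m; "opening": opening from 0.0 (shut) to 1.0 (fully open).
Only numpy, scipy, OpenCV 4.12 (cv2) and the standard library are available. Lean on these libraries where they do the work, as an engineer would, in place of code of your own. Each camera call takes 0.05 s, during which the arm holds its last target.

## Working session

There is one attempt and no reset: what is moved stays moved. The work goes in short steps, Python scripts to look and compute and a shell command to move; the robot and the scene stay as the last step left them, time stands still between calls to the robot, and variables do not carry over. Pictures are saved under pics/ and viewed, and the job is handed in when it is done.

```bash
mkdir -p pics; ls; python3 - <<'E'
from rig import sense, grab_frame, job, r
import cv2
s=sense(); print(s); print(r.tip_extent)
for n in ["scene","side","wrist"]:
    f=grab_frame(n); cv2.imwrite(f"pics/{n}0.png",f["color"][:,:,::-1]); print(n,f["mtx"].tolist(),f["T"].round(3).tolist())
E
```

```text
pics
{'clock': 0.0, 'qpos': array([-1.23440485e+00,  3.53616982e-01,  1.63416639e+00,  1.68874332e-06,
        1.15520101e+00, -2.37094099e-03]), 'qvel': array([-1.53516481e-03, -9.66234346e-05, -1.62399509e-03,  6.54571127e-04,
       -1.83827908e-03,  5.72685631e-04]), 'joint_efforts': array([ 3.06474489e-03, -6.05255985e+01, -3.42065120e+01,  2.43711747e-04,
        9.58128454e-03,  2.17783338e-05]), 'eef_pos': array([ 207.6341073 , -589.23472211,  403.96718129]), 'tcp_rot': array([-3.14020094e+00, -4.84372231e-06,  3.38761735e-01]), 'contact_force': array([-0.13903543, -1.24837381, -0.81931336]), 'wrist_torque': array([-0.02809513,  0.02686735, -0.05186043]), 'opening': 1.0036698364988321}
173.4
scene [[471.2045514439694, 0.0, 319.88119469726075], [0.0, 471.2045514439694, 236.37128821669234], [0.0, 0.0, 1.0]] [[0.434, -0.388, 0.813, -275.265], [-0.901, -0.176, 0.397, -637.529], [-0.011, -0.905, -0.426, 461.145], [0.0, 0.0, 0.0, 1.0]]
side [[537.1747448089761, 0.0, 322.3706341469446], [0.0, 537.1747448089761, 245.1109010419197], [0.0, 0.0, 1.0]] [[-0.996, 0.068, -0.057, 540.314], [0.087, 0.64, -0.764, 556.525], [-0.015, -0.766, -0.643, 704.379], [0.0, 0.0, 0.0, 1.0]]
wrist [[382.03995320097556, 0.0, 317.7264317229564], [0.0, 382.03995320097556, 237.86372843366755], [0.0, 0.0, 1.0]] [[0.331, -0.907, -0.259, 272.374], [-0.944, -0.319, -0.088, -566.025], [-0.003, 0.274, -0.962, 372.548], [0.0, 0.0, 0.0, 1.0]]
```

View pics/scene0.png

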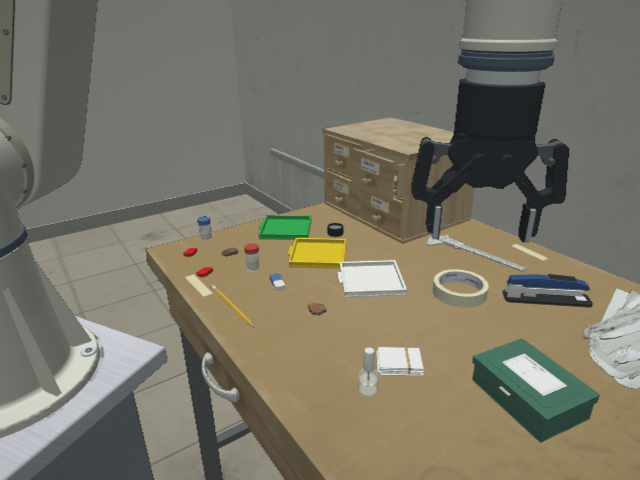

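View pics/side0.png

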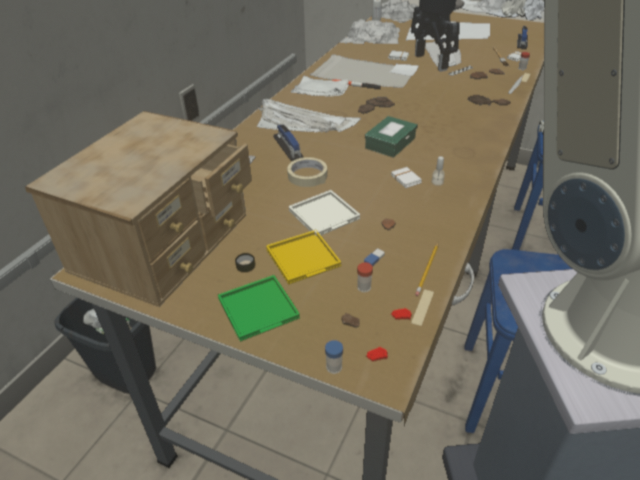

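View pics/wrist0.png

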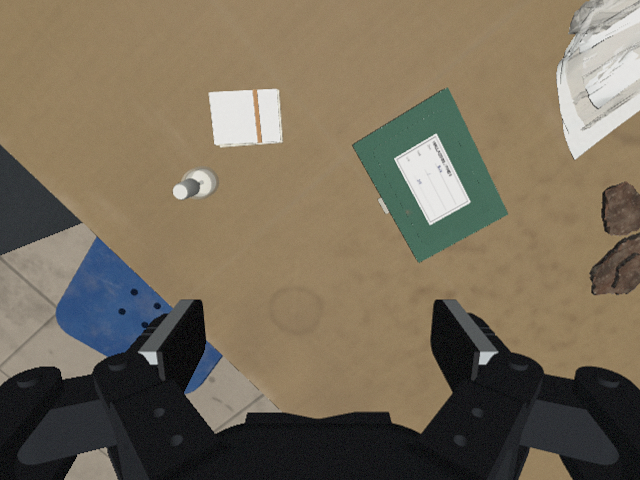

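```bash
cat > h.py <<'E'
import numpy as np, cv2
from rig import sense, grab_frame, job, r
def ray(f,u,v,z):
    d=f["T"][:3,:3]@np.linalg.inv(f["mtx"])@np.array([u,v,1.]); o=f["T"][:3,3]
    return (o+d*(z-o[2])/d[2])
def proj(f,p):
    T=np.linalg.inv(f["T"]); c=T[:3,:3]@np.array(p)+T[:3,3]; q=f["mtx"]@c; return q[:2]/q[2]
def blobs(mask,amin=20):
    n,l,st,c=cv2.connectedComponentsWithStats(mask.astype(np.uint8))
    return [(c[i],st[i],l==i) for i in range(1,n) if st[i,4]>=amin]
E
python3 - <<'E'
from h import *
S=grab_frame("scene"); D=grab_frame("side")
for n,a,b,z in [("red_cap",(252,248),(365,270),52),("blue_cap",(204,220),(334,349),52),("large",(317,308),(388,224),4),("small",(230,252),(350,321),4),("eraser",(277,282),(374,257),6),("redA",(205,271),(402,314),4),("redB",(190,252),(377,354),4),("tape",(460,287),(307,171),12),("loupe",(335,229),(245,262),10),("white",(371,278),(325,212),9),("yellow",(318,252),(304,256),9),("green",(286,227),(259,306),9)]:
    print(n,ray(S,*a,z).round(0)[:2],ray(D,*b,z).round(0)[:2])
for nm,f,x0,y0,x1,y1 in [("scene",S,170,200,420,330),("side",D,200,150,440,390)]:
    c=f["color"][y0:y1,x0:x1,::-1]; k=min(800/c.shape[1],600/c.shape[0]); cv2.imwrite(f"pics/{nm}crop.png",cv2.resize(c,None,fx=k,fy=k,interpolation=2))
E
```

```text
red_cap [ 403. -159.] [ 413. -141.]
blue_cap [476.  15.] [486.  31.]
large [ 334. -333.] [ 334. -330.]
small [447. -70.] [448. -66.]
eraser [ 378. -227.] [ 380. -226.]
redA [358. -74.] [356. -73.]
redB [411.   8.] [414.   9.]
tape [ 492. -543.] [ 491. -545.]
loupe [ 636. -232.] [ 633. -233.]
white [ 460. -384.] [ 463. -380.]
yellow [ 516. -246.] [ 517. -240.]
green [ 601. -121.] [ 605. -113.]
```

View pics/scenecrop.png

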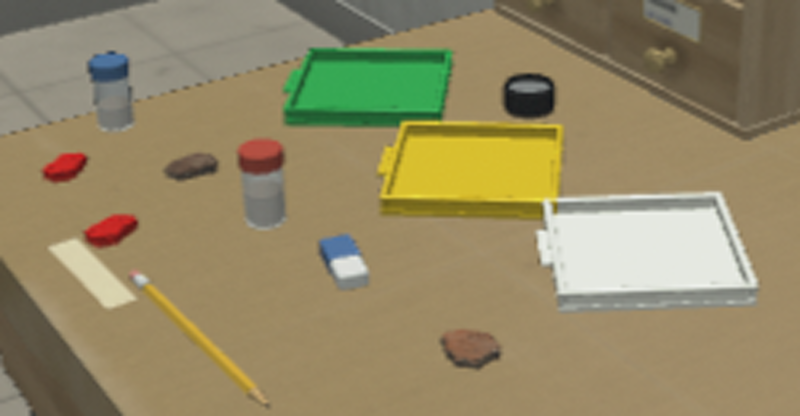

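View pics/sidecrop.png

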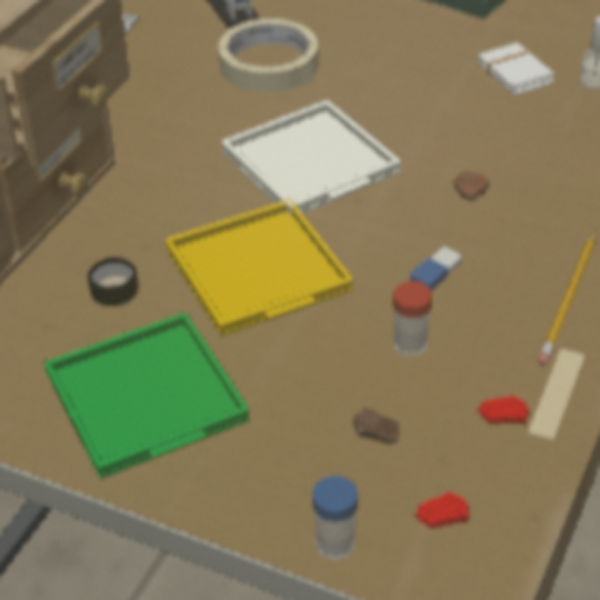

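Candidates (scene px): red vial (252,257), blue vial (204,228), and eraser (277,282) each have only one match. Large sherd: the reddish-brown one at (317,308). Small sherd: the dark brown one at (230,252). I reject the bright red look-alikes at (205,271) and (190,252), and the far brown sherds at side (480,75), (488,100) and (377,103), which aren't in front of the trays. Next I'll move over the work area for a close look.

```bash
cat > plan.py <<'E'
import sys; from h import *
from scipy.spatial.transform import Rotation as R
x,y,z,yaw=map(float,sys.argv[1:5])  # target TCP
s=sense(); Rc=R.from_euler('xyz',s["tcp_rot"]); 
d=Rc.inv().apply(np.array([x,y,z])-s["eef_pos"])
Rt=R.from_euler('xyz',[np.pi,0,yaw]); w=(Rc.inv()*Rt).as_rotvec()
print("shift now",d.round(1),"len",np.linalg.norm(d).round(0),"turn",w.round(3),"| shift after turn",Rt.inv().apply(np.array([x,y,z])-s["eef_pos"]).round(1))
print("t",round(s["clock"],2),"pos",s["eef_pos"].round(1),"rot",s["tcp_rot"].round(3),"F",s["contact_force"].round(1),"open",round(s["opening"],3),"q",s["qpos"].round(2))
E
python3 plan.py 430 -200 404 0
```

```text
shift now [ 339.1 -293.4    0.5] len 448.0 turn [-0.001  0.     0.339] | shift after turn [ 2.223e+02 -3.894e+02  3.000e-01]
t 0.25 pos [ 207.7 -589.4  404.3] rot [-3.141 -0.     0.339] F [-0.5 -0.1  0.2] open 0.998 q [-1.23  0.35  1.63  0.    1.16 -0.  ]
```

```bash
python3 -m creep '[[0,0,0,28,-24.5,0,0],[0,0,0,28,-24.5,0,0],[0,0,0,28,-24.5,0,0],[0,0,0,28,-24.5,0,0],[0,0,0,28,-24.5,0,0],[0,0,0,28,-24.5,0,0],[0,0,0,28,-24.5,0,0],[0,0,0,28,-24.5,0,0],[0,0,0,28,-24.5,0,0],[0,0,0,28,-24.5,0,0]]'; python3 plan.py 430 -200 404 0
```

```text
clock: 1.08
eef_pos: [393.4, -257.7, 402.8]
tcp_rot: [3.139, 0.001, 0.328]
contact_force: [1.1, 0.0, -0.1]
opening: 1.001
shift now [ 53.2 -42.8  -1.4] len 68.0 turn [0.003 0.    0.328] | shift after turn [ 36.6 -57.7  -1.2]
t 1.08 pos [ 393.4 -257.7  402.8] rot [3.139e+00 1.000e-03 3.280e-01] F [ 1.1  0.  -0.1] open 1.001 q [-0.58  0.11  1.96 -0.    1.07  0.66]
```

```bash
python3 -m creep '[[0,0,0.12,27,-20,0,0],[0,0,0.12,25,-22,0,0],[0,0,0.1,0,0,0,0],[0,0,0,0,0,0,0]]'; python3 - <<'E'
from h import *
f=grab_frame("wrist"); cv2.imwrite("pics/w1.png",f["color"][:,:,::-1]); print(sense()["eef_pos"],sense()["tcp_rot"])
E
```

```text
clock: 1.42
eef_pos: [433.9, -197.3, 403.2]
tcp_rot: [3.14, -0.003, -0.006]
contact_force: [-0.2, 1.0, 1.1]
opening: 1.002
[ 433.75325947 -197.63545095  403.22237964] [ 3.14005322e+00 -2.84400756e-03 -1.47519537e-03]
```

View pics/w1.png

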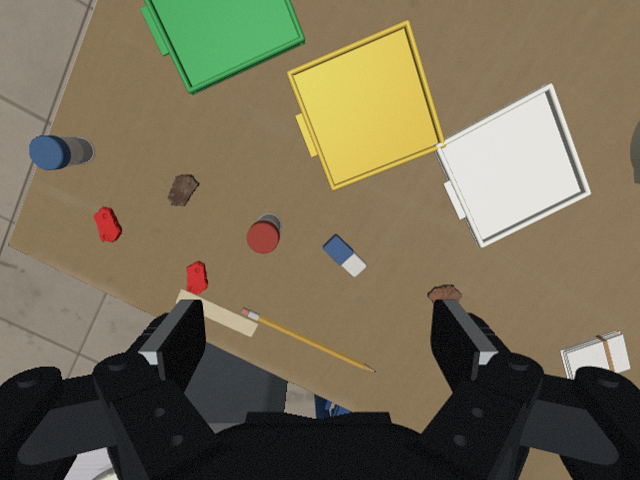

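The wrist picture shows the dark sherd (183,190), red cap (263,237), eraser (344,256), blue cap (48,152), the trays, and the reddish-brown sherd at (445,293) half behind a finger. The two bright red look-alikes are at (107,225) and (197,277).

```bash
cat > meas.py <<'E'
from h import *
def seg(f,box,kind):
    x0,y0,x1,y1=box
    hsv=cv2.cvtColor(f["color"],cv2.COLOR_RGB2HSV).astype(int); H,S,V=[hsv[:,:,i] for i in range(3)]
    m={"dark":V<100,"brown":((H<10)|(H>172))&(V<150)&(V>45)&(S>60),"blue":(H>100)&(H<130)&(S>90),"white":(S<50)&(V>170),"eraser":((H>100)&(H<130)&(S>90))|((S<50)&(V>170)),
       "yellow":(H>18)&(H<32)&(S>150)&(V>130),"green":(H>55)&(H<85)&(S>120),"red":((H<8)|(H>172))&(S>120)&(V>90)}[kind]
    k=np.zeros(m.shape,np.uint8); k[y0:y1,x0:x1]=m[y0:y1,x0:x1]
    k=cv2.morphologyEx(k,cv2.MORPH_OPEN,np.ones((2,2),np.uint8))
    cs,_=cv2.findContours(k,cv2.RETR_EXTERNAL,cv2.CHAIN_APPROX_NONE); return max(cs,key=cv2.contourArea)[:,0,:]
def world(f,c,z):
    w=np.array([ray(f,u,v,z)[:2] for u,v in c],np.float32)
    (cx,cy),(a,b),th=cv2.minAreaRect(w); M=cv2.moments(w.reshape(-1,1,2))
    return np.array([M["m10"]/M["m00"],M["m01"]/M["m00"]]),(cx,cy),(a,b),th,w
def feret(w):
    r=[]
    for d in range(0,180,10):
        u=np.array([np.cos(np.radians(d)),np.sin(np.radians(d))]); p=w@u; r.append((d,round(float(np.ptp(p)),1)))
    return r
E
python3 - <<'E'
from meas import *
f=grab_frame("wrist")
for n,box,k,z in [("red cap",(240,210,290,260),"red",52),("blue cap",(20,125,70,175),"blue",52),("eraser",(315,228,375,282),"eraser",12),("small",(160,165,210,215),"dark",9),("small",(160,165,210,215),"brown",9),("large",(415,275,470,300),"brown",8),("yellow",(280,10,450,200),"yellow",14.5),("white",(445,80,600,255),"white",14.5),("green",(140,0,310,100),"green",14.5)]:
    try:
        c=seg(f,box,k); m,rc,ab,th,w=world(f,c,z); print(n,"px",c.mean(0).round(0),"centroid",m.round(1),"rect",np.round(rc,1),np.round(ab,1),round(th,1))
        if n=="small" : print(feret(w))
    except Exception as e: print(n,e)
c=f["color"][150:320,80:480,::-1]; cv2.imwrite("pics/w1c.png",cv2.resize(c,None,fx=2,fy=2,interpolation=2))
E
```

```text
red cap px [263. 238.] centroid [ 411.7 -149.8] rect [ 412.  -149.8] [26.2 27.3] 88.2
blue cap px [ 50. 152.] centroid [485.7  21.2] rect [485.2  21.1] [32.7 26.4] 89.9
eraser px [345. 257.] centroid [ 381.4 -223.9] rect [ 380.7 -224.4] [45.7 19.2] 44.2
small px [185. 189.] centroid [447.9 -68.9] rect [447.6 -68.4] [21.2 36.4] 53.0
[(0, 28.7), (10, 28.4), (20, 27.4), (30, 26.2), (40, 24.4), (50, 21.8), (60, 21.8), (70, 24.7), (80, 28.2), (90, 31.0), (100, 33.0), (110, 34.3), (120, 35.5), (130, 36.0), (140, 36.5), (150, 35.9), (160, 34.4), (170, 32.0)]
small max() iterable argument is empty
large max() iterable argument is empty
yellow px [364. 139.] centroid [ 492.  -263.2] rect [ 516.2 -241. ] [109.1 106.4] 21.0
white px [514. 170.] centroid [ 464. -380.] rect [ 463.  -377.4] [112.1 118.6] 28.3
green px [222.  34.] centroid [ 578.6 -117.4] rect [ 588.7 -119.6] [ 80.1 117.6] 22.2
```

View pics/w1c.png

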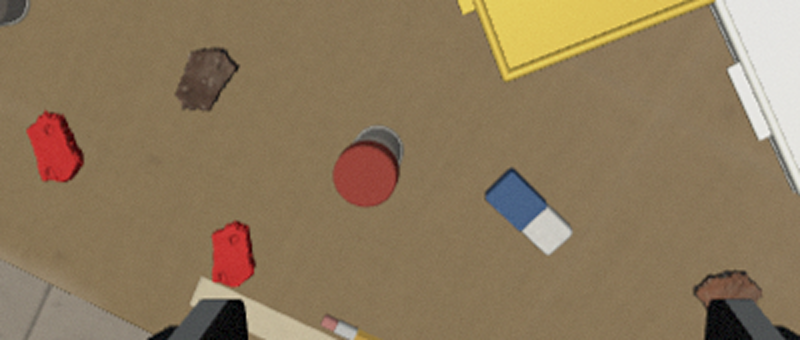

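```bash
python3 -m creep '[[0,0,0,3,-33,20,0.4],[0,0,0,3,-33,20,0.4],[0,0,0,3,-33,20,0.4],[0,0,0,4,-33,20,0.4],[0,0,0.12,0,0,12,0.4],[0,0,0.12,0,0,12,0.4],[0,0,0.12,0,0,12,0.4],[0,0,0.12,0,0,12,0.4],[0,0,0.12,0,0,0,0.4],[0,0,0,0,0,0,0.4]]' 25; python3 plan.py 447.6 -68.4 176 -0.61; python3 - <<'E'
from h import *
f=grab_frame("wrist"); cv2.imwrite("pics/w2.png",f["color"][:,:,::-1]); print(r.tip_extent)
E
```

```text
clock: 2.35
eef_pos: [445.3, -71.6, 270.6]
tcp_rot: [3.14, -0.01, -0.605]
contact_force: [-0.2, -1.1, 0.1]
opening: 0.599
shift now [-0.8 -4.1 94.6] len 95.0 turn [ 0.002 -0.01   0.005] | shift after turn [ 0.1 -3.9 94.6]
t 2.35 pos [445.3 -71.6 270.6] rot [ 3.14  -0.01  -0.605] F [-0.2 -1.1  0.1] open 0.599 q [-0.16  0.28  2.11 -0.01  0.74  2.02]
173.4
```

View pics/w2.png

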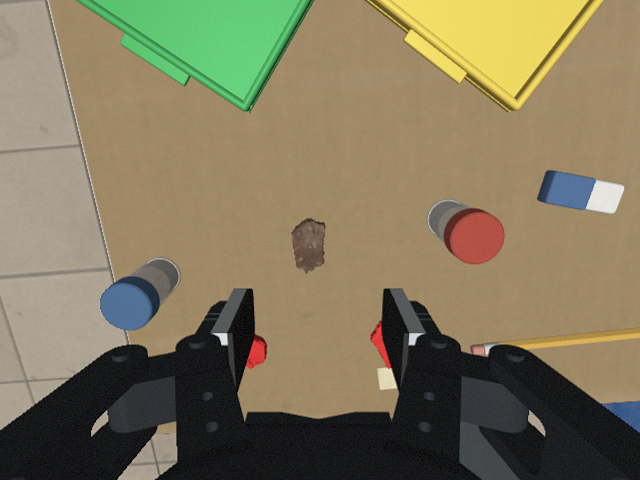

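The dark sherd is centred between the fingers at (309,245), with its long side along tool x.

```bash
python3 - <<'E'
from meas import *
f=grab_frame("wrist")
for n,box,k,z in [("small",(280,205,340,280),"dark",6),("red cap",(438,205,510,268),"red",52),("blue cap",(95,272,163,332),"blue",52),("eraser",(530,160,635,222),"eraser",12)]:
    c=seg(f,box,k); m,rc,ab,th,w=world(f,c,z); print(n,m.round(1),np.round(rc,1),np.round(ab,1),round(th,1))
E
python3 plan.py 447.6 -68.4 176 -0.61
```

```text
small [438.8 -62.4] [439.4 -63.9] [ 9.3 16.7] 18.5
red cap [ 412.3 -148.4] [ 412.4 -148.4] [27.6 27.3] 36.3
blue cap [486.   21.7] [486.3  21.7] [27.  32.9] 10.0
eraser [ 382.8 -221.3] [ 382.5 -221.4] [49.3 18.8] 44.8
shift now [-0.9 -4.  95. ] len 95.0 turn [ 0.001 -0.01   0.014] | shift after turn [ 0.1 -3.8 95. ]
t 2.45 pos [445.4 -71.5 271. ] rot [ 3.14  -0.01  -0.596] F [ 0.6 -0.1 -0.6] open 0.604 q [-0.16  0.27  2.11 -0.01  0.75  2.01]
```

```bash
python3 - <<'E'
from meas import *
f=grab_frame("wrist"); print(ray(f,309,245,6),ray(f,292,245,6),ray(f,326,245,6))
s=sense(); g=s["eef_pos"]; print(proj(f,[g[0],g[1],6]))
E
python3 -m creep '[[0,0,0,0,-2,25,0.5],[0,-0.01,0,0,-2,25,0.5],[0,0,0,0,0,25,0.5],[0,0,0,0,0,15,0.5],[0,0,0,0,0,3,0.5],[0,0,0,0,0,0,0.5]]' 25; python3 plan.py 447.6 -68.4 176 -0.61
```

```text
[448.14446715 -67.16226707   6.        ] [454.25782681 -58.17910216   6.        ] [442.03069292 -76.14604116   6.        ]
[316.7025493  244.61813723]
clock: 3.0
eef_pos: [451.7, -71.2, 179.3]
tcp_rot: [-3.138, -0.011, -0.573]
contact_force: [0.4, 0.8, -0.5]
opening: 0.505
shift now [-5.  -0.1  3.3] len 6.0 turn [-0.004 -0.011  0.037] | shift after turn [-5.   0.1  3.3]
t 3.0 pos [451.7 -71.2 179.3] rot [-3.138 -0.011 -0.573] F [ 0.4  0.8 -0.5] open 0.505 q [-0.16  0.46  2.14 -0.    0.53  1.99]
```

```bash
python3 -m creep '[[0,-0.01,0.035,-5,0,3.5,0.5],[0,0,0,0,0,0,0.7],[0,0,0,0,0,0,1],[0,0,0,0,0,0,1],[0,0,0,0,0,0,1],[0,0,0,0,0,0,1]]' 25; python3 plan.py 447.6 -68.4 175 -0.61; python3 - <<'E'
from h import *
f=grab_frame("wrist"); cv2.imwrite("pics/w3.png",f["color"][200:,100:540,::-1]);
E
```

```text
clock: 3.5
eef_pos: [450.0, -69.6, 180.5]
tcp_rot: [-3.135, -0.008, -0.599]
contact_force: [0.0, 0.1, 0.1]
opening: 0.235
shift now [-2.7  0.4  5.5] len 6.0 turn [-0.007 -0.008  0.011] | shift after turn [-2.7  0.4  5.5]
t 3.5 pos [450.  -69.6 180.5] rot [-3.135 -0.008 -0.599] F [0.  0.1 0.1] open 0.235 q [-0.16  0.46  2.15  0.    0.53  2.01]
```

View pics/w3.png

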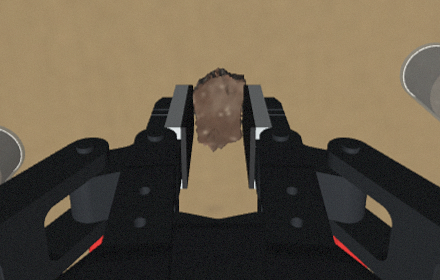

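```bash
python3 -m creep '[[0,0,0,0,0,0,0.6],[0,0,0,-2,0,0,0.6],[0,0,0,-1,0,5,0.6],[0,0,0,0,0,3,0.6]]' 25; python3 plan.py 447.6 -68.4 175 -0.61
```

```text
clock: 3.88
eef_pos: [448.0, -67.9, 173.1]
tcp_rot: [-3.134, -0.011, -0.599]
contact_force: [0.4, -0.3, -0.7]
opening: 0.4
shift now [-0.1  0.7 -1.9] len 2.0 turn [-0.008 -0.011  0.011] | shift after turn [-0.1  0.7 -1.9]
t 3.88 pos [448.  -67.9 173.1] rot [-3.134 -0.011 -0.599] F [ 0.4 -0.3 -0.7] open 0.4 q [-0.15  0.47  2.15  0.    0.51  2.01]
```

```bash
python3 -m creep '[[0,0,0,0,0,-1.5,0.7],[0,0,0,0,0,0,1],[0,0,0,0,0,0,1],[0,0,0,0,0,0,1],[0,0,0,0,0,0,1]]' 25; python3 -m creep '[[0,0,0,0,0,-20,1],[0,0,0,0,0,-30,1],[0,0,0,0,0,0,1]]' 25; python3 - <<'E'
from h import *
f=grab_frame("wrist"); cv2.imwrite("pics/w4.png",f["color"][200:,100:540,::-1]);
f=grab_frame("side"); cv2.imwrite("pics/w4s.png",cv2.resize(f["color"][200:400,200:460,::-1],None,fx=3,fy=3));
E
python3 plan.py 516 -243 240 -0.61
```

```text
clock: 4.3
eef_pos: [447.7, -67.8, 174.2]
tcp_rot: [-3.135, -0.009, -0.598]
contact_force: [-0.8, 0.3, 1.2]
opening: 0.236
clock: 4.55
eef_pos: [446.5, -67.7, 224.1]
tcp_rot: [-3.137, -0.005, -0.598]
contact_force: [1.5, -0.9, -0.6]
opening: 0.237
shift now [157.2 105.2 -18.5] len 190.0 turn [-0.004 -0.002  0.012] | shift after turn [158.4 103.4 -18.5]
t 4.65 pos [445.4 -67.5 221.5] rot [-3.138e+00 -2.000e-03 -5.980e-01] F [-0.8 -0.5  0. ] open 0.233 q [-0.15  0.37  2.14  0.    0.63  2.01]
```

View pics/w4.png

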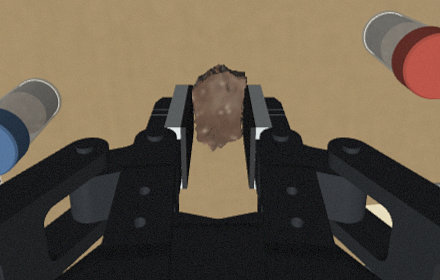

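View pics/w4s.png

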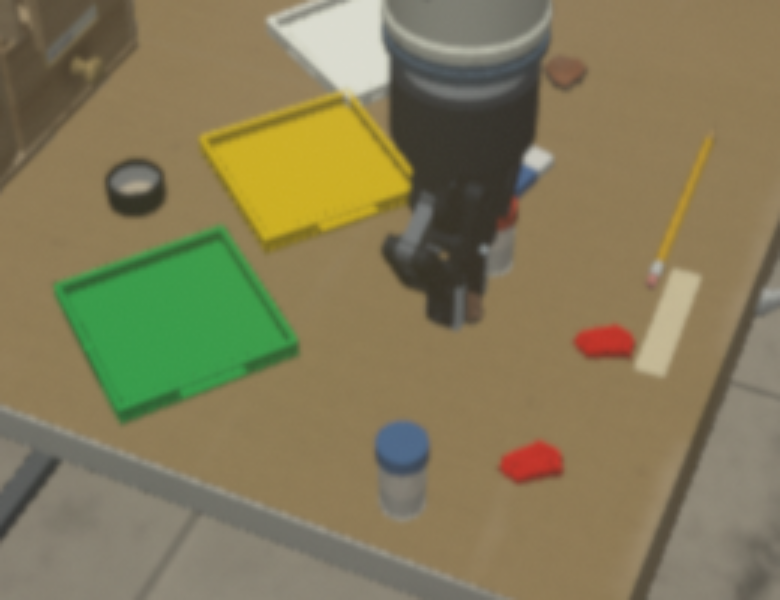

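Small sherd is held (opening 0.235, steady). Moving it to the yellow tray's far half.

```bash
python3 -m creep '[[0,0,0,0,0,-20,1],[0,0,0,28,14,-10,1],[0,0,0,28,14,0,1],[0,0,0,28,14,0,1],[0,0,0,28,14,0,1],[0,0,-0.12,28,14,0,1],[0,0,-0.12,0,0,0,1],[0,0,-0.12,0,0,0,1],[0,0,-0.12,0,0,0,1],[0,0,-0.12,0,0,0,1]]'; python3 plan.py 539 -232 215 0.37
```

```text
clock: 5.48
eef_pos: [521.6, -210.7, 240.2]
tcp_rot: [-3.136, 0.009, 0.024]
contact_force: [0.5, 0.6, -0.9]
opening: 0.233
shift now [17.1 21.9 24.9] len 37.0 turn [-0.007  0.008 -0.346] | shift after turn [ 8.5 26.2 25.2]
t 5.48 pos [ 521.6 -210.7  240.2] rot [-3.136  0.009  0.024] F [ 0.5  0.6 -0.9] open 0.233 q [-0.39  0.47  1.89  0.    0.79  1.16]
```

```bash
python3 -m creep '[[-0.006,0.006,-0.12,18,22,0,1],[0,0,-0.12,0,0,5,1],[0,0,-0.11,0,0,8,1],[0,0,0,0,0,0,1]]'; python3 plan.py 539 -232 179 0.37;  python3 - <<'E'
from h import *
f=grab_frame("wrist"); cv2.imwrite("pics/w5.png",f["color"][:,:,::-1])
f=grab_frame("scene"); cv2.imwrite("pics/w5s.png",cv2.resize(f["color"][180:320,170:420,::-1],None,fx=3,fy=3))
E
```

```text
clock: 5.82
eef_pos: [539.3, -232.8, 220.4]
tcp_rot: [-3.136, 0.007, 0.395]
contact_force: [0.1, -0.7, 0.1]
opening: 0.235
shift now [ 0.3 -0.6 41.4] len 41.0 turn [-0.005  0.007  0.025] | shift after turn [ 0.  -0.8 41.4]
t 5.82 pos [ 539.3 -232.8  220.4] rot [-3.136  0.007  0.395] F [ 0.1 -0.7  0.1] open 0.235 q [-0.41  0.53  1.84 -0.    0.78  0.77]
```

View pics/w5.png

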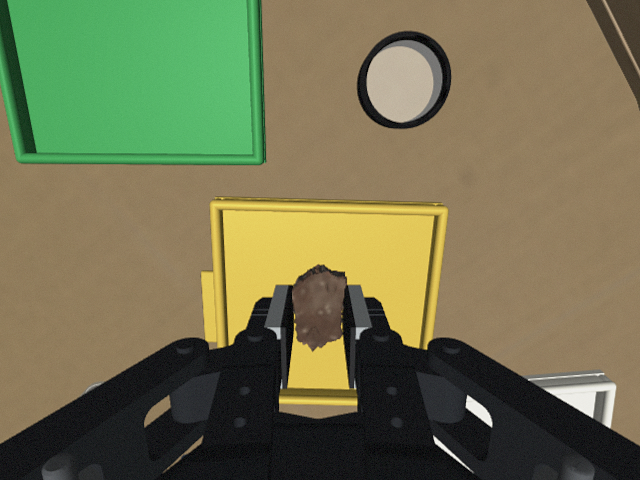

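View pics/w5s.png

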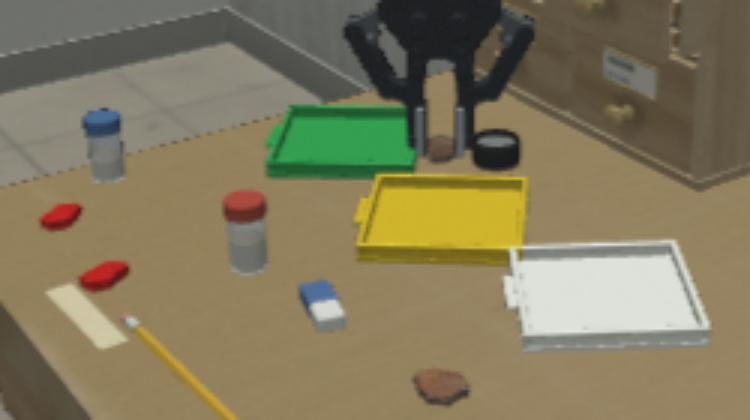

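```bash
python3 - <<'E'
from h import *
f=grab_frame("wrist"); s=sense(); g=s["eef_pos"]
P=[ray(f,u,v,14.5)[:2] for u,v in [(213,202),(447,206)]]; P=np.array(P); print(P,np.linalg.norm(P[0]-P[1]))
e=(P[0]-P[1]);e/=np.linalg.norm(e); n=np.array([e[1],-e[0]]); n=n if n[0]<0 else -n
print("ang y-axis",np.degrees(np.arctan2(-n[1],-n[0])),"centre",P.mean(0)+n*56)
P=np.array([ray(f,u,v,14.5)[:2] for u,v in [(18,160),(263,161)]]); e=(P[0]-P[1]);L=np.linalg.norm(e);e/=L;n=np.array([-e[1],e[0]]); n=n if n[0]>0 else -n
print("green",P,L,"ang",np.degrees(np.arctan2(n[1],n[0])),"centre",P.mean(0)+n*56)
E
```

```text
[[ 552.48122772 -172.56172381]
 [ 591.76624063 -274.10466014]] 108.87736292490091
ang y-axis 21.15049745044515 centre [ 519.89612431 -243.53905171]
green [[ 537.5586951   -84.71005382]
 [ 578.93680935 -187.79350438]] 111.0781081823574 ang 21.87072586848896 centre [ 610.21724762 -115.39101332]
```

```bash
python3 -m creep '[[0,0,0.02,2,0,15,1],[0,0.006,0,0,0,13,1],[0,0,0,0,0,6,1],[0,0,0,0,0,0,1]]'; python3 plan.py 541 -234 178.3 0.37
```

```text
clock: 6.3
eef_pos: [541.5, -231.2, 188.4]
tcp_rot: [-3.139, -0.002, 0.353]
contact_force: [-0.7, 0.2, 0.4]
opening: 0.238
shift now [-1.5  2.4 10.1] len 10.0 turn [-0.003 -0.002 -0.017] | shift after turn [-1.5  2.4 10.1]
t 6.3 pos [ 541.5 -231.2  188.4] rot [-3.139e+00 -2.000e-03  3.530e-01] F [-0.7  0.2  0.4] open 0.238 q [-0.41  0.58  1.85  0.01  0.71  0.81]
```

```bash
python3 -m creep '[[0,0,0,-1.5,2,5,1],[0,0,0,0,0,3.5,1],[0,0,0,0,0,1,1],[0,0,0,0,0,0,1]]'; python3 plan.py 541 -234 178.3 0.37
```

```text
clock: 6.63
eef_pos: [541.0, -233.8, 179.4]
tcp_rot: [-3.139, -0.002, 0.35]
contact_force: [0.2, -0.9, -0.8]
opening: 0.235
shift now [-0.1  0.1  1.1] len 1.0 turn [-0.002 -0.002 -0.02 ] | shift after turn [-0.1  0.1  1.1]
t 6.63 pos [ 541.  -233.8  179.4] rot [-3.139e+00 -2.000e-03  3.500e-01] F [ 0.2 -0.9 -0.8] open 0.235 q [-0.41  0.59  1.85  0.    0.7   0.81]
```

```bash
python3 -m creep '[[0,0,0,0,0,1.2,1],[0,0,0,0,0,0,0.55],[0,0,0,0,0,0,0.55],[0,0,0,0,0,0,0.55],[0,0,0,0,0,-15,0.55],[0,0,0,0,0,-35,0.5],[0,0,0,0,0,-35,0.4]]'; python3 plan.py 305 -320 300 0.35;python3 - <<'E'
from h import *
f=grab_frame("wrist"); cv2.imwrite("pics/w6.png",f["color"][:,:,::-1])
E
```

```text
clock: 7.22
eef_pos: [538.6, -233.1, 259.6]
tcp_rot: [-3.132, 0.006, 0.35]
contact_force: [0.2, -0.6, -0.6]
opening: 0.595
shift now [-249.5    1.2  -38.9] len 253.0 turn [-0.01   0.006 -0.   ] | shift after turn [-249.3    1.5  -40.4]
t 7.22 pos [ 538.6 -233.1  259.6] rot [-3.132  0.006  0.35 ] F [ 0.2 -0.6 -0.6] open 0.595 q [-0.41  0.47  1.83  0.    0.86  0.81]
```

View pics/w6.png

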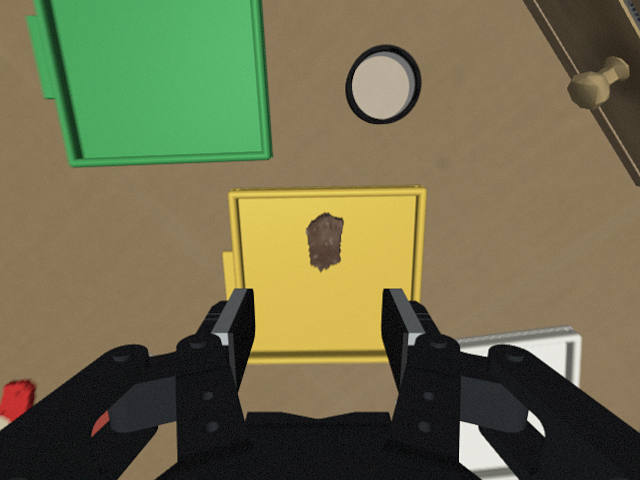

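The small sherd lies flat in the far half of the yellow tray (325,240). Next, the large sherd.

```bash
python3 -m creep '[[0,0,0,-38,0,-5,0.4],[0,0,0,-38,0,-5,0.4],[0,0,0,-38,0,-5,0.4],[0,0,0,-38,0,0,0.4],[0,0,0,-38,0,0,0.4],[0,0,0,-38,0,0,0.4],[0,0,0,0,0,0,0.4]]'; python3 plan.py 334 -331 220 0.35;python3 - <<'E'
from h import *
f=grab_frame("wrist"); cv2.imwrite("pics/w7.png",f["color"][:,:,::-1])
E
```

```text
clock: 7.85
eef_pos: [322.7, -314.5, 286.3]
tcp_rot: [3.132, -0.011, 0.356]
contact_force: [-0.3, 0.5, -1.6]
opening: 0.599
shift now [ 4.1 18.8 66.6] len 69.0 turn [ 0.009 -0.011  0.006] | shift after turn [ 4.9 19.4 66.3]
t 7.85 pos [ 322.7 -314.5  286.3] rot [ 3.132 -0.011  0.356] F [-0.3  0.5 -1.6] open 0.599 q [-0.78  0.25  2.11  0.01  0.78  0.43]
```

View pics/w7.png

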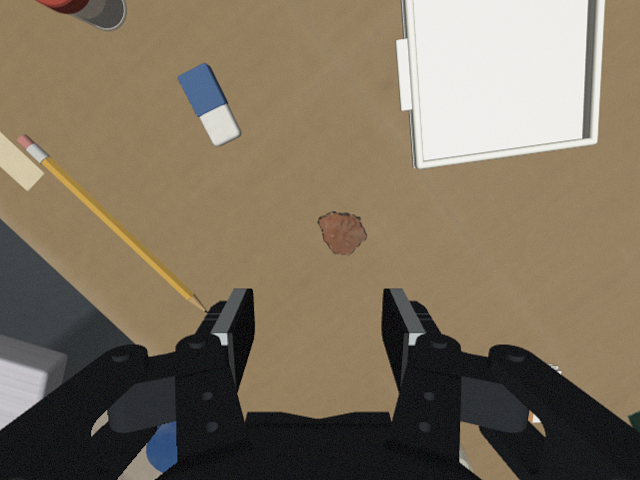

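```bash
python3 - <<'E'
from meas import *
f=grab_frame("wrist")
hsv=cv2.cvtColor(f["color"],cv2.COLOR_RGB2HSV); print(hsv[230,342],hsv[250,400],hsv[215,335])
L=cv2.cvtColor(f["color"],cv2.COLOR_RGB2LAB).astype(float); bg=np.median(L[200:270,380:440].reshape(-1,3),0)
m=(np.linalg.norm((L-bg)*[.5,1,1],axis=2)>11).astype(np.uint8); k=np.zeros_like(m); k[200:268,305:380]=m[200:268,305:380]
k=cv2.morphologyEx(k,cv2.MORPH_OPEN,np.ones((3,3),np.uint8))
c=max(cv2.findContours(k,cv2.RETR_EXTERNAL,cv2.CHAIN_APPROX_NONE)[0],key=cv2.contourArea)[:,0,:]
mm,rc,ab,th,w=world(f,c,6); print(c.min(0),c.max(0),mm,rc,ab,th); print(feret(w))
g=sense()["eef_pos"]
# white tray near edge
P=np.array([ray(f,u,v,14.5)[:2] for u,v in [(416,166),(598,143)]]); print(P,np.linalg.norm(P[0]-P[1])); e=(P[0]-P[1]);e/=np.linalg.norm(e);n=np.array([-e[1],e[0]]); n=n if n[0]>0 else -n; print(P.mean(0)+n*56,np.degrees(np.arctan2(n[1],n[0])))
c=seg(f,(160,50,255,155),"eraser"); mm,rc,ab,th,w=world(f,c,12);print("eraser",mm,rc,ab,th)
E
```

```text
[ 11  95 132] [ 19  84 152] [ 18  93 132]
[316 214] [364 257] [ 333.74491683 -329.62080222] (334.108642578125, -330.1226806640625) (32.45376205444336, 28.531085968017578) 41.787109375
[(0, 29.8), (10, 29.2), (20, 30.1), (30, 31.8), (40, 32.4), (50, 32.9), (60, 33.6), (70, 34.4), (80, 35.4), (90, 35.4), (100, 34.5), (110, 32.7), (120, 31.0), (130, 28.7), (140, 29.2), (150, 29.7), (160, 30.4), (170, 30.5)]
[[ 393.68642076 -356.72071614]
 [ 445.48392099 -456.74762847]] 112.6426394432652
[ 469.31329442 -380.98317759] 27.376731299112077
eraser [ 381.13209319 -225.45352794] (380.7217102050781, -226.13604736328125) (44.35084533691406, 20.058368682861328) 45.1519889831543
```

Reddish-brown sherd at (342,233) measures about 29 x 35 mm, which matches large_sherd.

```bash
python3 -m creep '[[0,0,0,4,18,25,0.4],[0.005,-0.005,-0.115,0,0,25,0.4],[0.004,-0.006,-0.115,0,0,25,0.4],[0,0,-0.115,0,0,15,0.4],[0,0,0,0,0,0,0.4]]'; python3 plan.py 334 -330 174 0.7
```

```text
clock: 8.37
eef_pos: [345.3, -332.7, 196.7]
tcp_rot: [3.124, -0.002, 0.716]
contact_force: [0.1, 0.6, 0.1]
opening: 0.597
shift now [-6.8 -9.9 22.5] len 26.0 turn [ 0.017 -0.002  0.016] | shift after turn [-6.9 -9.4 22.7]
t 8.37 pos [ 345.3 -332.7  196.7] rot [ 3.124e+00 -2.000e-03  7.160e-01] F [0.1 0.6 0.1] open 0.597 q [-0.77  0.45  2.09  0.    0.58  0.08]
```

```bash
python3 -m creep '[[0.015,0,0.015,-7,-10,0,0.4],[0,0,0,0,0,10,0.4],[0,0,0,0,0,8,0.4],[0,0,0,0,0,0,0.4]]'; python3 plan.py 334 -330 174 0.7
```

```text
clock: 8.7
eef_pos: [335.3, -329.0, 178.5]
tcp_rot: [3.139, -0.003, 0.691]
contact_force: [-0.8, 1.2, -0.4]
opening: 0.6
shift now [-1.7 -0.1  4.5] len 5.0 turn [ 0.003 -0.003 -0.009] | shift after turn [-1.6 -0.1  4.5]
t 8.7 pos [ 335.3 -329.   178.5] rot [ 3.139e+00 -3.000e-03  6.910e-01] F [-0.8  1.2 -0.4] open 0.6 q [-0.78  0.47  2.11  0.    0.55  0.1 ]
```

```bash
python3 -m creep '[[0,0,0,-1.5,0,4.5,0.4],[0,0,0,0,0,1.5,0.5],[0,0,0,0,0,0,1],[0,0,0,0,0,0,1],[0,0,0,0,0,0,1],[0,0,0,0,0,0,1]]' 25;  python3 plan.py 334 -330 174 0.7; python3 -m creep '[[0,0,0,0,0,-15,1],[0,0,0,0,0,-30,1],[0,0,0,0,0,-30,1],[0,0,0,0,0,0,1]]';python3 plan.py 495 -252 240 0.7;python3 - <<'E'
from h import *
f=grab_frame("wrist"); cv2.imwrite("pics/w8.png",f["color"][200:,100:540,::-1])
E
```

```text
clock: 9.2
eef_pos: [334.5, -330.5, 174.0]
tcp_rot: [3.137, -0.003, 0.687]
contact_force: [-0.7, -0.4, 0.8]
opening: 0.326
shift now [-0.1 -0.7 -0. ] len 1.0 turn [ 0.005 -0.003 -0.013] | shift after turn [-0.1 -0.7 -0. ]
t 9.2 pos [ 334.5 -330.5  174. ] rot [ 3.137e+00 -3.000e-03  6.870e-01] F [-0.7 -0.4  0.8] open 0.326 q [-0.78  0.48  2.12  0.01  0.54  0.1 ]
clock: 9.53
eef_pos: [333.9, -330.4, 250.7]
tcp_rot: [3.14, -0.003, 0.686]
contact_force: [1.2, -0.8, -0.1]
opening: 0.323
shift now [174.3  41.4  11.2] len 179.0 turn [ 0.002 -0.003 -0.014] | shift after turn [173.7  43.9  10.7]
t 9.53 pos [ 333.9 -330.4  250.7] rot [ 3.14e+00 -3.00e-03  6.86e-01] F [ 1.2 -0.8 -0.1] open 0.323 q [-0.78  0.34  2.09  0.    0.72  0.1 ]
```

View pics/w8.png

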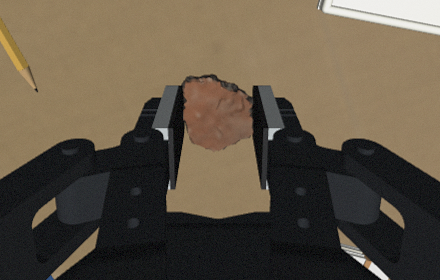

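```bash
python3 -m creep '[[0,0,0,35,8,0,1],[0,0,0,35,8,0,1],[0,0,0,35,8,0,1],[0,0,0,35,8,0,1],[0,0,0.1,34,8,0,1],[0,0,0.11,0,0,5,1],[0,0,0.11,0,0,5,1],[0,0,0,0,0,0,1]]'; python3 plan.py 495 -252 179 0.37;python3 - <<'E'
from h import *
f=grab_frame("wrist"); cv2.imwrite("pics/w9.png",f["color"][:,:,::-1])
E
```

```text
clock: 10.25
eef_pos: [500.2, -246.8, 234.2]
tcp_rot: [3.141, -0.003, 0.347]
contact_force: [0.0, -0.8, -0.7]
opening: 0.323
shift now [-6.8  3.1 55.1] len 56.0 turn [ 0.001 -0.003 -0.023] | shift after turn [-6.7  3.  55.2]
t 10.25 pos [ 500.2 -246.8  234.2] rot [ 3.141e+00 -3.000e-03  3.470e-01] F [ 0.  -0.8 -0.7] open 0.323 q [-0.46  0.47  1.91  0.    0.76  0.76]
```

View pics/w9.png

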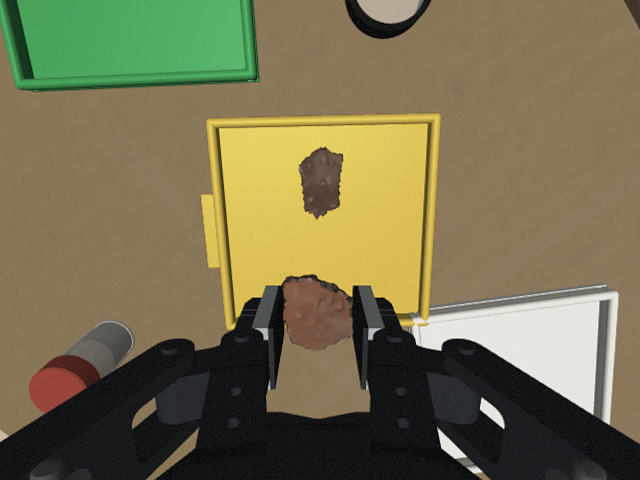

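```bash
python3 -m creep '[[0,0,-0.02,-6.5,3,20,1],[0,0,0,0,0,18,1],[0,0,0,0,0,8,1],[0,0,0,0,0,0,1]]'; python3 plan.py 495 -252 178.2 0.37
```

```text
clock: 10.63
eef_pos: [493.5, -252.8, 186.3]
tcp_rot: [3.141, -0.003, 0.389]
contact_force: [0.5, -0.7, 0.1]
opening: 0.327
shift now [ 1.7 -0.2  8.1] len 8.0 turn [ 0.    -0.003  0.019] | shift after turn [ 1.7 -0.2  8.1]
t 10.63 pos [ 493.5 -252.8  186.3] rot [ 3.141e+00 -3.000e-03  3.890e-01] F [ 0.5 -0.7  0.1] open 0.327 q [-0.48  0.54  1.93  0.    0.67  0.7 ]
```

```bash
python3 -m creep '[[0,0,0,1.5,0,4.5,1],[0,0,0,0,0,3,1],[0,0,0,0,0,1,1],[0,0,0,0,0,0,1]]'; python3 plan.py 495 -252 178.2 0.37
```

```text
clock: 10.97
eef_pos: [494.7, -252.9, 178.2]
tcp_rot: [3.141, -0.003, 0.392]
contact_force: [-0.0, -0.4, 0.5]
opening: 0.323
shift now [ 0.6 -0.7 -0. ] len 1.0 turn [ 0.    -0.003  0.022] | shift after turn [ 0.6 -0.8 -0. ]
t 10.97 pos [ 494.7 -252.9  178.2] rot [ 3.141e+00 -3.000e-03  3.920e-01] F [-0.  -0.4  0.5] open 0.323 q [-0.48  0.56  1.93  0.    0.65  0.7 ]
```

```bash
python3 -m creep '[[0,0,0,0,0,0,0.48],[0,0,0,0,0,0,0.48],[0,0,0,0,0,0,0.48],[0,0,0,0,0,-15,0.48],[0,0,0,0,0,-35,0.48],[0,0,0,0,0,-35,0.48],[0,0,0,0,0,0,0.48]]'; python3 plan.py 381 -225 178 0.78;python3 - <<'E'
from h import *
f=grab_frame("wrist"); cv2.imwrite("pics/w10.png",f["color"][:,:,::-1])
E
```

```text
clock: 11.55
eef_pos: [494.5, -252.8, 266.5]
tcp_rot: [-3.141, -0.002, 0.393]
contact_force: [1.8, -1.1, 1.1]
opening: 0.52
shift now [-94.4 -69.   88.4] len 147.0 turn [-0.001 -0.002 -0.387] | shift after turn [-61.2 -99.6  88.5]
t 11.55 pos [ 494.5 -252.8  266.5] rot [-3.141e+00 -2.000e-03  3.930e-01] F [ 1.8 -1.1  1.1] open 0.52 q [-0.48  0.42  1.9   0.    0.83  0.7 ]
```

View pics/w10.png

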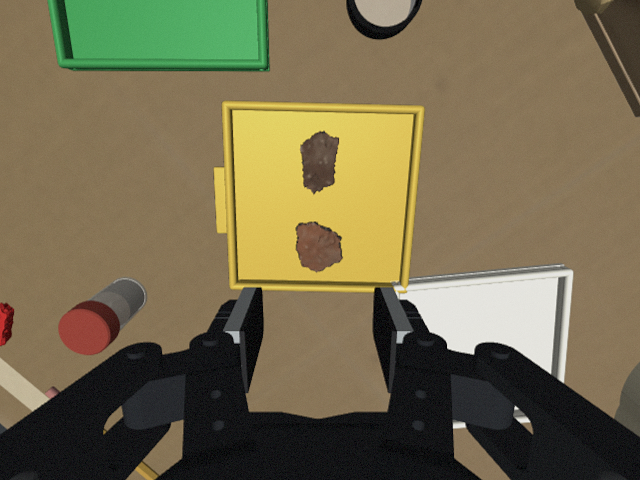

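Both sherds lie flat and apart in the yellow tray, at (320,161) and (319,246). Next, the eraser.

```bash
python3 -m creep '[[0,0,0,-31,-23,0,0.45],[0,0,0,-31,-23,0,0.45],[0,0,-0.1,-31,-23,10,0.45],[0,0,-0.1,0,0,15,0.45],[0,0,-0.1,0,0,15,0.45],[0,0,-0.09,0,0,15,0.45],[0,0,0,0,0,0,0.45]]'; python3 plan.py 381 -225 178 0.78;python3 - <<'E'
from meas import *
f=grab_frame("wrist"); cv2.imwrite("pics/w11.png",f["color"][:,:,::-1])
c=seg(f,(200,100,450,420),"eraser"); m,rc,ab,th,w=world(f,c,12);print("eraser",c.mean(0),m,rc,ab,th)
E
```

```text
clock: 12.18
eef_pos: [375.3, -221.4, 205.9]
tcp_rot: [3.141, -0.002, 0.801]
contact_force: [-0.9, 0.5, -0.1]
opening: 0.555
shift now [ 1.3  6.6 27.9] len 29.0 turn [ 0.001 -0.002  0.021] | shift after turn [ 1.5  6.6 27.9]
t 12.18 pos [ 375.3 -221.4  205.9] rot [ 3.141e+00 -2.000e-03  8.010e-01] F [-0.9  0.5 -0.1] open 0.555 q [-0.54  0.38  2.18  0.    0.58  0.23]
eraser [331.62458472 279.7641196 ] [ 381.97631927 -223.18789414] (381.70330810546875, -223.46206665039062) (46.1312255859375, 18.963157653808594) 44.95764923095703
```

View pics/w11.png

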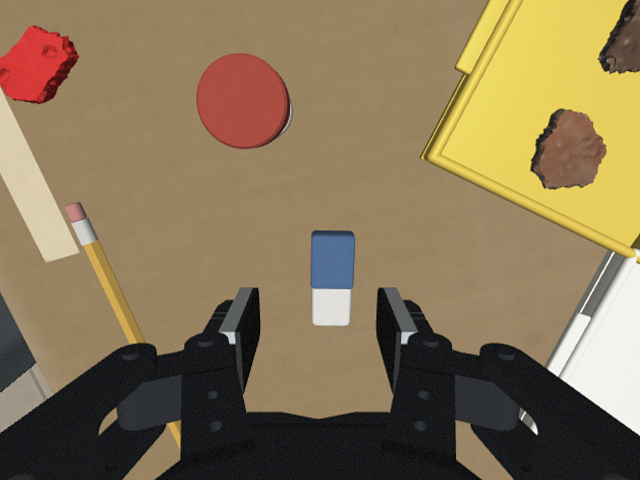

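```bash
python3 -m creep '[[0,0,0.015,2,6,8,0.45],[0,0,0,0,0,12,0.45],[0,0,0,0,0,6,0.45],[0,0,0,0,0,0,0.45]]'; python3 plan.py 381.5 -224 176 0.785
```

```text
clock: 12.57
eef_pos: [382.6, -224.8, 181.1]
tcp_rot: [3.14, -0.003, 0.767]
contact_force: [0.2, -0.9, 0.1]
opening: 0.548
shift now [-0.3 -1.4  5.1] len 5.0 turn [ 0.002 -0.003 -0.018] | shift after turn [-0.2 -1.3  5.1]
t 12.57 pos [ 382.6 -224.8  181.1] rot [ 3.14e+00 -3.00e-03  7.67e-01] F [ 0.2 -0.9  0.1] open 0.548 q [-0.54  0.45  2.17  0.    0.53  0.26]
```

```bash
python3 -m creep '[[0,0,0,0,-1,4.5,0.45],[0,0,0,0,0,1,0.5],[0,0,0,0,0,0,1],[0,0,0,0,0,0,1],[0,0,0,0,0,0,1],[0,0,0,0,0,0,1]]' 25;  python3 plan.py 381 -224 175.5 0.78; python3 -m creep '[[0,0,0,0,0,-15,1],[0,0,0,0,0,-35,1],[0,0,0,0,0,-35,1],[0,0,0,0,0,0,1]]';python3 plan.py 607 -116 240 0.37
```

```text
clock: 13.07
eef_pos: [382.6, -224.3, 177.1]
tcp_rot: [3.138, -0.003, 0.764]
contact_force: [-0.5, 0.6, -0.6]
opening: 0.221
shift now [-1.  -1.3  1.6] len 2.0 turn [ 0.004 -0.003 -0.016] | shift after turn [-1.  -1.3  1.6]
t 13.07 pos [ 382.6 -224.3  177.1] rot [ 3.138e+00 -3.000e-03  7.640e-01] F [-0.5  0.6 -0.6] open 0.221 q [-0.53  0.45  2.17  0.    0.51  0.27]
clock: 13.4
eef_pos: [381.6, -223.9, 264.1]
tcp_rot: [-3.141, -0.002, 0.763]
contact_force: [1.3, -1.8, 0.6]
opening: 0.216
shift now [237.5  77.9  24.5] len 251.0 turn [-0.001 -0.002  0.393] | shift after turn [249.2 -19.1  24.1]
t 13.4 pos [ 381.6 -223.9  264.1] rot [-3.141e+00 -2.000e-03  7.630e-01] F [ 1.3 -1.8  0.6] open 0.216 q [-0.53  0.28  2.13  0.    0.73  0.27]
```

```bash
python3 - <<'E'
from h import *
f=grab_frame("side"); print([ray(f,u,v,0).round(0) for u,v in [(163,303),(243,215)]])
E
python3 -m creep '[[0,0,0,34,11,0,1],[0,0,0,34,11,0,1],[0,0,0,34,11,0,1],[0,0,0,34,11,0,1],[0,0,0.1,34,11,0,1],[0,0,0.1,0,0,0,1],[0,0,0.1,0,0,0,1],[0,0,0.09,0,0,0,1],[0,0,0,0,0,0,1]]'; python3 plan.py 607 -116 240 0.37
```

```text
[array([ 780., -147.,    0.]), array([ 642., -400.,    0.])]
clock: 14.2
eef_pos: [547.4, -140.4, 256.3]
tcp_rot: [-3.137, 0.002, 0.354]
contact_force: [-0.8, 0.3, 0.1]
opening: 0.22
shift now [64.4 -2.2 16.2] len 66.0 turn [-0.005  0.002 -0.016] | shift after turn [64.4 -1.2 16.3]
t 14.2 pos [ 547.4 -140.4  256.3] rot [-3.137e+00  2.000e-03  3.540e-01] F [-0.8  0.3  0.1] open 0.22 q [-0.25  0.45  1.88  0.    0.82  0.96]
```

```bash
python3 -m creep '[[-0.004,0,-0.015,30,-1,0,1],[0,0,0,30,-1,0,1],[0,0,0,3,0,5,1],[0,0,0,0,0,0,1]]'; python3 plan.py 607 -116 182 0.37; python3 - <<'E'
from h import *
f=grab_frame("wrist"); cv2.imwrite("pics/w12.png",f["color"][:,:,::-1])
E
```

```text
clock: 14.53
eef_pos: [605.1, -115.5, 247.1]
tcp_rot: [-3.138, 0.007, 0.379]
contact_force: [-0.9, -0.4, -0.8]
opening: 0.227
shift now [ 2.   1.4 65.1] len 65.0 turn [-0.004  0.007  0.009] | shift after turn [ 1.6  1.2 65.1]
t 14.53 pos [ 605.1 -115.5  247.1] rot [-3.138  0.007  0.379] F [-0.9 -0.4 -0.8] open 0.227 q [-0.19  0.52  1.77 -0.    0.86  1.  ]
```

View pics/w12.png

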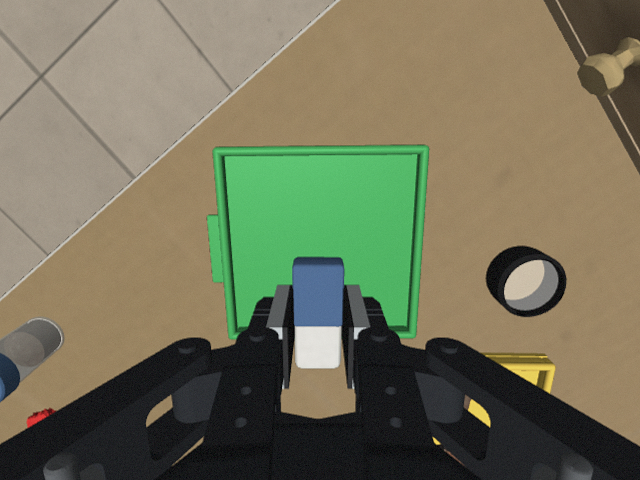

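```bash
python3 -m creep '[[0,0.006,0,2,1,20,1],[0,0,0,0,0,25,1],[0,0,0,0,0,12,1],[0,0,0,0,0,0,1]]'; python3 plan.py 607 -116 181.3 0.37
```

```text
clock: 14.92
eef_pos: [604.3, -117.1, 189.1]
tcp_rot: [-3.138, 0.001, 0.383]
contact_force: [-0.3, 0.2, 1.2]
opening: 0.22
shift now [ 2.9 -0.   7.8] len 8.0 turn [-0.004  0.001  0.013] | shift after turn [ 2.9 -0.1  7.8]
t 14.92 pos [ 604.3 -117.1  189.1] rot [-3.138e+00  1.000e-03  3.830e-01] F [-0.3  0.2  1.2] open 0.22 q [-0.19  0.61  1.79  0.    0.75  0.99]
```

```bash
python3 -m creep '[[0,0,0,1,0,4,1],[0,0,0,0,0,3,1],[0,0,0,0,0,0.7,1],[0,0,0,0,0,0,1]]'; python3 plan.py 607 -116 181.3 0.37
```

```text
clock: 15.25
eef_pos: [604.2, -117.7, 182.2]
tcp_rot: [-3.137, 0.002, 0.383]
contact_force: [0.0, 1.0, -0.5]
opening: 0.22
shift now [ 3.2 -0.5  0.9] len 3.0 turn [-0.004  0.002  0.013] | shift after turn [ 3.2 -0.6  0.9]
t 15.25 pos [ 604.2 -117.7  182.2] rot [-3.137e+00  2.000e-03  3.830e-01] F [ 0.   1.  -0.5] open 0.22 q [-0.2   0.62  1.79  0.    0.74  0.99]
```

```bash
python3 -m creep '[[0,0,0,0,0,0.8,1],[0,0,0,0,0,0,0.5],[0,0,0,0,0,0,0.5],[0,0,0,0,0,0,0.4],[0,0,0,0,0,-15,0.4],[0,0,0,0,0,-38,0.2],[0,0,0,0,0,-38,0.2],[0,0,0,0,0,0,0.2]]'; python3 plan.py 486 21.5 280 0.38;python3 - <<'E'
from h import *
f=grab_frame("wrist"); cv2.imwrite("pics/w13.png",f["color"][:,:,::-1])
E
```

```text
clock: 15.92
eef_pos: [604.6, -117.9, 276.1]
tcp_rot: [-3.137, 0.003, 0.384]
contact_force: [0.7, -0.0, -0.1]
opening: 0.801
shift now [ -57.9 -173.6   -2.9] len 183.0 turn [-0.005  0.003  0.004] | shift after turn [ -58.5 -173.4   -3.9]
t 15.92 pos [ 604.6 -117.9  276.1] rot [-3.137e+00  3.000e-03  3.840e-01] F [ 0.7 -0.  -0.1] open 0.801 q [-0.2   0.48  1.75  0.    0.91  0.99]
```

View pics/w13.png

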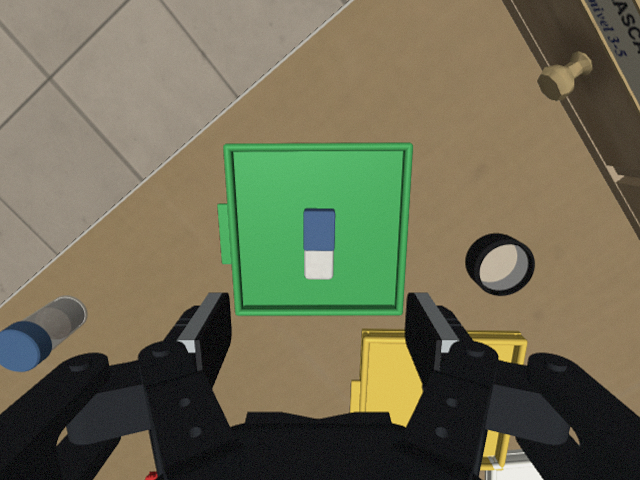

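The eraser lies flat near the middle of the green tray (319,244). Next, the blue vial.

```bash
python3 -m creep '[[0,0,0,-10,-30,-4,0.2],[0,0,0,-10,-30,0,0.2],[0,0,0,-10,-30,0,0.2],[0,0,0,-10,-30,0,0.2],[0,0,0,-10,-30,0,0.2],[0,0,0,-8,-20,0,0.2],[0,0,0,0,0,0,0.2]]'; python3 plan.py 486 21.5 204 0.38;python3 - <<'E'
from meas import *
f=grab_frame("wrist"); cv2.imwrite("pics/w14.png",f["color"][:,:,::-1])
c=seg(f,(200,100,450,420),"blue"); m,rc,ab,th,w=world(f,c,52);print(c.mean(0),m,rc,ab,th)
E
```

```text
clock: 16.55
eef_pos: [480.5, 21.6, 275.6]
tcp_rot: [-3.137, 0.005, 0.38]
contact_force: [0.1, -0.6, 0.0]
opening: 0.798
shift now [ 5.4  2.5 71.5] len 72.0 turn [-0.005  0.005 -0.   ] | shift after turn [ 5.   2.1 71.6]
t 16.55 pos [480.5  21.6 275.6] rot [-3.137  0.005  0.38 ] F [ 0.1 -0.6  0. ] open 0.798 q [0.04 0.31 2.04 0.   0.79 1.23]
[318.24161074 246.14765101] [487.48653984  26.16207515] (487.5357360839844, 26.293548583984375) (28.658214569091797, 26.44771957397461) 21.84470558166504
```

View pics/w14.png

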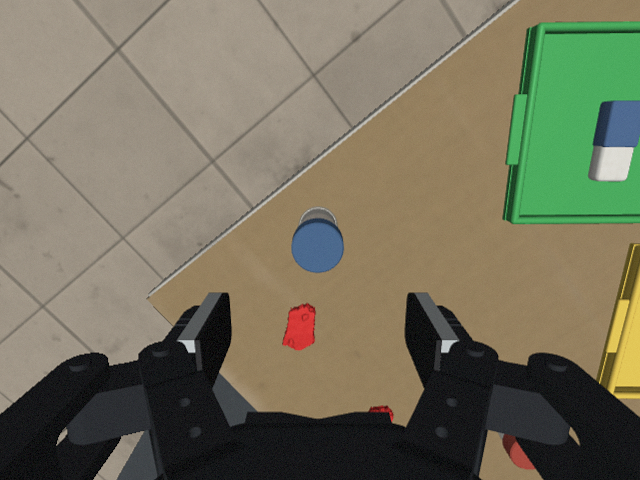

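```bash
python3 -m creep '[[0,0,0,8,-1,10,0.2],[0,0,0,0,0,25,0.2],[0,0,0,0,0,25,0.2],[0,0,0,0,0,10,0.2],[0,0,0,0,0,0,0.2]]'; python3 plan.py 487.5 25.5 204 0.38
```

```text
clock: 17.02
eef_pos: [492.3, 23.8, 203.5]
tcp_rot: [-3.14, -0.002, 0.382]
contact_force: [-0.3, -0.4, -1.1]
opening: 0.8
shift now [-3.8 -3.4 -0.5] len 5.0 turn [-0.001 -0.002  0.002] | shift after turn [-3.8 -3.4 -0.5]
t 17.02 pos [492.3  23.8 203.5] rot [-3.14e+00 -2.00e-03  3.82e-01] F [-0.3 -0.4 -1.1] open 0.8 q [0.04 0.45 2.06 0.   0.63 1.23]
```

```bash
python3 -m creep '[[0,0,0,-4,-3,0,0.3],[0,0,0,0,0,0,0.5],[0,0,0,0,0,0,0.5]]' 22; python3 plan.py 487.5 25.5 204 0.38;python3 - <<'E'
from meas import *
f=grab_frame("wrist"); cv2.imwrite("pics/w15.png",f["color"][:,:,::-1])
E
```

```text
clock: 17.27
eef_pos: [488.0, 24.2, 203.8]
tcp_rot: [-3.14, -0.001, 0.38]
contact_force: [0.2, -0.5, 0.4]
opening: 0.498
shift now [ 0.  -1.4 -0.2] len 1.0 turn [-0.002 -0.001  0.   ] | shift after turn [ 0.  -1.4 -0.2]
t 17.27 pos [488.   24.2 203.8] rot [-3.14e+00 -1.00e-03  3.80e-01] F [ 0.2 -0.5  0.4] open 0.498 q [0.05 0.44 2.07 0.   0.63 1.23]
```

View pics/w15.png

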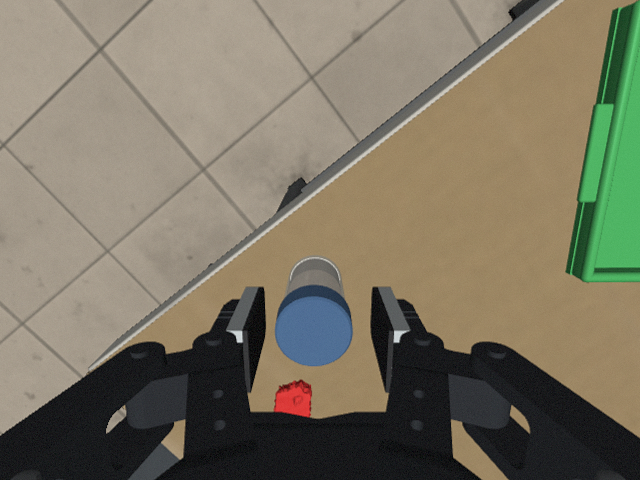

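```bash
python3 -m creep '[[0,0,0,0,-1.5,0,0.55],[0,0,0,0,0,0,0.6],[0,0,0,0,0,0,1],[0,0,0,0,0,0,1],[0,0,0,0,0,0,1],[0,0,0,0,0,0,1]]' 22; python3 plan.py 487.5 25.5 204 0.38;python3 - <<'E'
from meas import *
f=grab_frame("wrist"); cv2.imwrite("pics/w16.png",f["color"][200:,100:540,::-1])
E
```

```text
clock: 17.82
eef_pos: [488.5, 25.8, 207.0]
tcp_rot: [3.141, -0.006, 0.381]
contact_force: [0.1, -0.5, -0.5]
opening: 0.313
shift now [-1.1 -0.1  2.9] len 3.0 turn [ 0.    -0.006  0.001] | shift after turn [-1.  -0.1  3. ]
t 17.82 pos [488.5  25.8 207. ] rot [ 3.141 -0.006  0.381] F [ 0.1 -0.5 -0.5] open 0.313 q [0.05 0.44 2.07 0.   0.63 1.24]
```

View pics/w16.png

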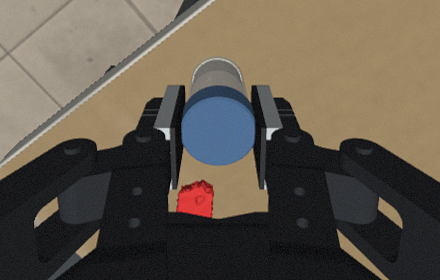

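```bash
python3 -m creep '[[0,0,0,0,0,-15,1],[0,0,0,0,0,-30,1],[0,0,0,0,0,-30,1],[0,0,0,0,0,-15,1],[0,0,0,0,0,0,1]]'; python3 plan.py 487.4 -370 290 0.45;python3 - <<'E'
from meas import *
f=grab_frame("scene"); cv2.imwrite("pics/w17.png",cv2.resize(f["color"][150:320,150:420,::-1],None,fx=2.5,fy=2.5))
E
```

```text
clock: 18.28
eef_pos: [487.1, 25.6, 298.6]
tcp_rot: [-3.14, -0.001, 0.381]
contact_force: [-0.1, -0.2, 0.1]
opening: 0.311
shift now [-146.7  367.4    7.9] len 396.0 turn [-0.002 -0.001 -0.069] | shift after turn [-171.8  356.3    8.6]
t 18.28 pos [487.1  25.6 298.6] rot [-3.14e+00 -1.00e-03  3.81e-01] F [-0.1 -0.2  0.1] open 0.311 q [0.05 0.28 2.02 0.   0.84 1.24]
```

View pics/w17.png

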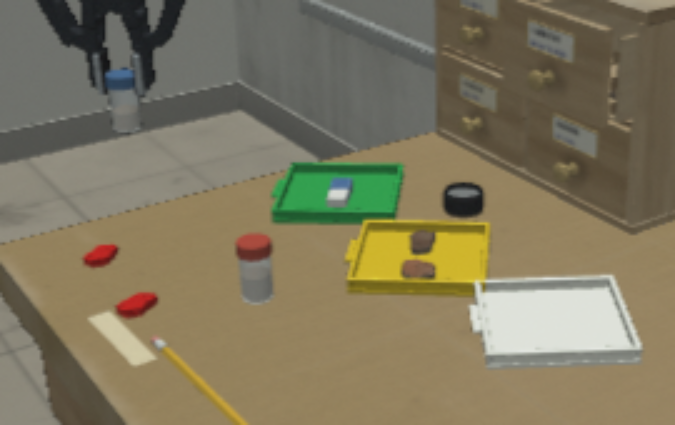

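The blue vial is lifted and hangs upright, gripped at its cap. Carrying it to the white tray.

```bash
python3 -m creep '[[0,0,0,-6,15,0,1],[0,0,0,-12,30,0,1],[0,0,0,-12,30,0,1],[0,0,0,-12,30,0,1],[0,0,0,-12,30,0,1],[0,0,0,-12,30,0,1],[0,0,0,-12,30,0,1],[0,0,0,-12,30,0,1],[0,0,0,-12,30,0,1],[0,0,0,-12,30,0,1]]'; python3 plan.py 487.4 -370 290 0.45
```

```text
clock: 19.17
eef_pos: [483.8, -288.4, 284.2]
tcp_rot: [-3.129, 0.008, 0.39]
contact_force: [0.4, 0.6, -0.0]
opening: 0.312
shift now [-27.7  76.7  -6.5] len 82.0 turn [-0.012  0.008 -0.06 ] | shift after turn [-32.3  75.   -5.8]
t 19.17 pos [ 483.8 -288.4  284.2] rot [-3.129  0.008  0.39 ] F [ 0.4  0.6 -0. ] open 0.312 q [-0.54  0.41  1.86  0.    0.89  0.64]
```

```bash
python3 -m creep '[[-0.006,0.004,0,-10,27,0,1],[-0.005,0.004,0,-10,27,0,1],[0,0,-0.06,-6,18,0,1],[0,0,0,0,0,0,1],[0,0,0,0,0,0,1]]'; python3 plan.py 487.4 -370 240 0.45; python3 - <<'E'
from meas import *
f=grab_frame("wrist"); cv2.imwrite("pics/w18.png",f["color"][:,:,::-1])
E
```

```text
clock: 19.58
eef_pos: [484.0, -374.3, 274.8]
tcp_rot: [-3.135, 0.004, 0.445]
contact_force: [-0.7, -0.3, -1.4]
opening: 0.313
shift now [ 5.1 -2.2 34.8] len 35.0 turn [-0.007  0.004 -0.005] | shift after turn [ 4.9 -2.4 34.8]
t 19.58 pos [ 484.  -374.3  274.8] rot [-3.135  0.004  0.445] F [-0.7 -0.3 -1.4] open 0.313 q [-0.66  0.48  1.76 -0.    0.91  0.47]
```

View pics/w18.png

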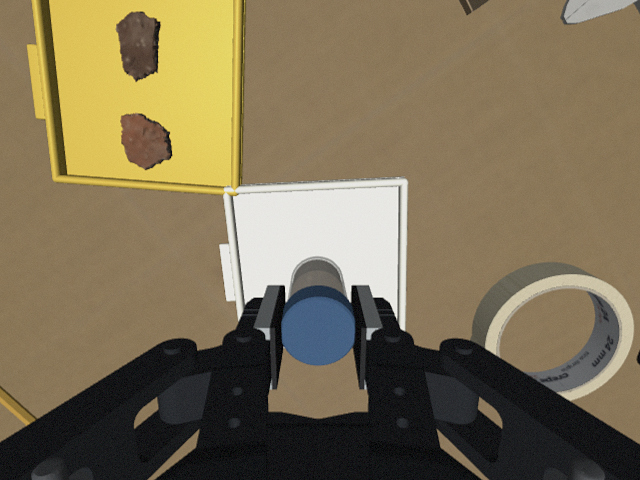

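```bash
python3 - <<'E'
from h import *
f=grab_frame("wrist")
P=np.array([ray(f,u,v,14.5)[:2] for u,v in [(225,190),(407,180)]]); e=P[0]-P[1];L=np.linalg.norm(e);e/=L;n=np.array([-e[1],e[0]]); n=n if n[0]<0 else -n
c=P.mean(0)+n*56;print(P,L,c,np.degrees(np.arctan2(-n[1],-n[0])))
u=-n; print("far",c+24*u,"near",c-24*u)
E
```

```text
[[ 488.0323997  -307.20342477]
 [ 540.45917366 -402.91690865]] 109.13128618072106 [ 465.13104347 -381.96262011] 28.711592200160474
far [ 486.18021913 -370.43299723] near [ 444.08186781 -393.492243  ]
```

```bash
python3 -m creep '[[-0.005,0.003,0,4,-2,15,1],[0,0,0,0,0,20,1],[0,0,0,0,0,15,1],[0,0,0,0,0,5,1],[0,0,0,0,0,0,1]]'; python3 plan.py 486.5 -370.5 211 0.45
```

```text
clock: 20.1
eef_pos: [487.4, -363.6, 218.0]
tcp_rot: [-3.138, 0.001, 0.448]
contact_force: [-0.0, 0.4, 0.3]
opening: 0.312
shift now [-3.7  5.8  6.9] len 10.0 turn [-0.003  0.001 -0.002] | shift after turn [-3.8  5.8  7. ]
t 20.1 pos [ 487.4 -363.6  218. ] rot [-3.138e+00  1.000e-03  4.480e-01] F [-0.   0.4  0.3] open 0.312 q [-0.64  0.55  1.8   0.    0.79  0.48]
```

```bash
python3 -m creep '[[0,0,0,-4,6,0,1],[0,0,0,0,0,4,1],[0,0,0,0,0,0,1]]'; python3 plan.py 486.5 -370.5 211 0.45;  python3 - <<'E'
from meas import *
f=grab_frame("scene"); cv2.imwrite("pics/w19.png",cv2.resize(f["color"][180:320,300:480,::-1],None,fx=4,fy=4))
E
```

```text
clock: 20.35
eef_pos: [486.9, -369.9, 214.9]
tcp_rot: [-3.138, 0.001, 0.45]
contact_force: [0.1, 0.2, -0.3]
opening: 0.311
shift now [-0.6  0.4  3.9] len 4.0 turn [-0.003  0.001 -0.   ] | shift after turn [-0.6  0.4  3.9]
t 20.35 pos [ 486.9 -369.9  214.9] rot [-3.138e+00  1.000e-03  4.500e-01] F [ 0.1  0.2 -0.3] open 0.311 q [-0.65  0.56  1.79  0.    0.79  0.47]
```

View pics/w19.png

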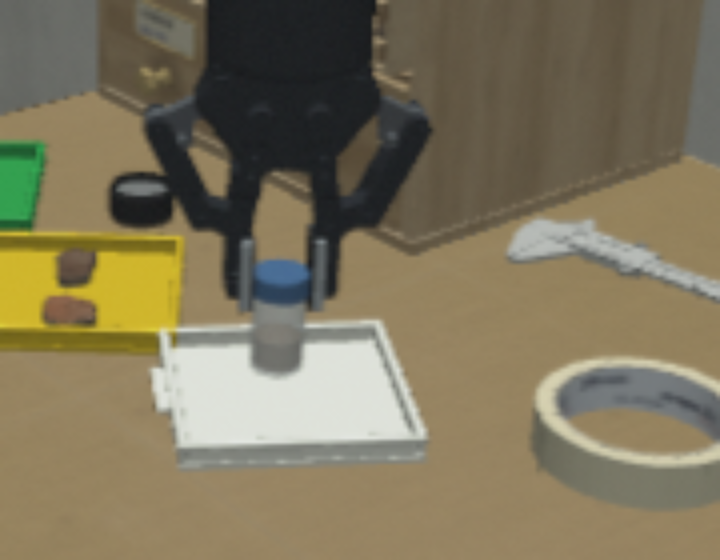

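Lowering in small steps, watching for contact force.

```bash
for i in 1; do python3 -m creep '[[0,0,0,0,0,2,1],[0,0,0,0,0,0,1]]'; python3 -m creep '[[0,0,0,0,0,1.2,1],[0,0,0,0,0,0,1]]'; python3 -m creep '[[0,0,0,0,0,1.2,1],[0,0,0,0,0,0,1]]'; done | grep -E "eef|force"
```

```text
eef_pos: [487.4, -370.6, 214.4]
contact_force: [-0.2, 0.6, -0.0]
eef_pos: [487.6, -370.9, 213.8]
contact_force: [1.3, 0.4, 0.0]
eef_pos: [487.6, -371.0, 212.7]
contact_force: [0.0, 0.2, -0.3]
```

```bash
(python3 -m creep '[[0,0,0,0,0,1.5,1],[0,0,0,0,0,0,1]]'; python3 -m creep '[[0,0,0,0,0,1.5,1],[0,0,0,0,0,0,1]]'; python3 -m creep '[[0,0,0,0,0,0,1],[0,0,0,0,0,0,1]]') | grep -E "eef|force"
```

```text
eef_pos: [487.6, -371.0, 211.1]
contact_force: [0.2, -0.5, -0.4]
eef_pos: [487.8, -371.1, 210.0]
contact_force: [-1.5, 0.2, 0.3]
eef_pos: [487.9, -371.1, 210.0]
contact_force: [0.4, 0.3, 0.6]
```

```bash
(python3 -m creep '[[0,0,0,0,0,1.2,1],[0,0,0,0,0,0,1]]'; python3 -m creep '[[0,0,0,0,0,1.2,1],[0,0,0,0,0,0,1]]') | grep -E "eef|force"; python3 - <<'E'
from meas import *
f=grab_frame("scene"); cv2.imwrite("pics/w20.png",cv2.resize(f["color"][230:290,330:420,::-1],None,fx=8,fy=8,interpolation=2)); print(sense()["contact_force"],sense()["eef_pos"])
for z in (4,6,8): print(proj(f,[487.5-8,-370.7-10,z]))
E
```

```text
eef_pos: [488.2, -371.3, 210.2]
contact_force: [-0.1, -0.2, -1.0]
eef_pos: [488.6, -371.4, 210.1]
contact_force: [0.4, -0.8, -0.3]
[ 0.32150076 -1.03693843  2.55006653] [ 488.59492116 -371.42039965  209.94942094]
[372.52803524 275.28043478]
[372.56562468 274.3795701 ]
[372.60328466 273.47701494]
```

View pics/w20.png

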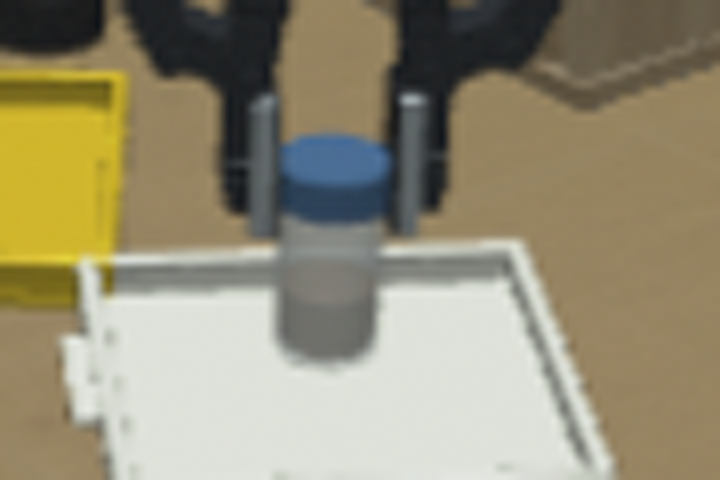

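z has stopped at 210 with about 2.5 N of upward force, so the vial is standing on the floor. Releasing.

```bash
python3 -m creep '[[0,0,0,0,0,0,0.6],[0,0,0,0,0,0,0.5],[0,0,0,0,0,0,0.45],[0,0,0,0,0,0,0.4],[0,0,0,0,0,-15,0.3],[0,0,0,0,0,-35,0.2],[0,0,0,0,0,-35,0.2],[0,0,0,0,0,0,0.2]]'; python3 plan.py 412 -149 290 0.45;  python3 - <<'E'
from meas import *
f=grab_frame("wrist"); cv2.imwrite("pics/w21.png",f["color"][:,:,::-1])
E
```

```text
clock: 22.45
eef_pos: [487.2, -370.6, 293.4]
tcp_rot: [-3.138, 0.001, 0.449]
contact_force: [1.5, -1.0, -0.4]
opening: 0.795
shift now [  28.3 -232.3    4.3] len 234.0 turn [-0.004  0.001 -0.001] | shift after turn [  28.6 -232.3    3.4]
t 22.45 pos [ 487.2 -370.6  293.4] rot [-3.138e+00  1.000e-03  4.490e-01] F [ 1.5 -1.  -0.4] open 0.795 q [-0.65  0.46  1.75  0.    0.94  0.47]
```

View pics/w21.png

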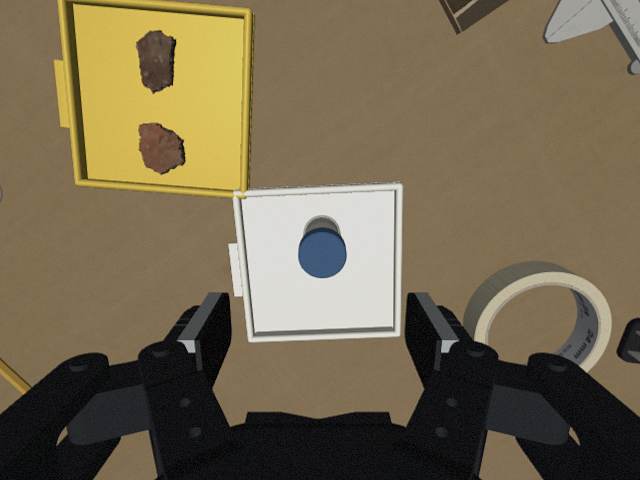

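The blue vial stands upright in the far half of the white tray (foot near (322,230)). Next, the red vial.

```bash
python3 -m creep '[[0,0,0,3.5,-30,0,0.2],[0,0,0,3.5,-30,0,0.2],[0,0,0,3.5,-30,0,0.2],[0,0,0,3.5,-30,0,0.2],[0,0,0,3.5,-30,0,0.2],[0,0,0,3.5,-30,0,0.2],[0,0,0,3.5,-30,0,0.2],[0,0,0,3.5,-20,0,0.2],[0,0,0,0,0,0,0.2]]'; python3 plan.py 412 -149 207 0.45;  python3 - <<'E'
from meas import *
f=grab_frame("wrist"); cv2.imwrite("pics/w22.png",f["color"][:,:,::-1])
c=seg(f,(200,100,450,420),"red"); m,rc,ab,th,w=world(f,c,52);print(c.mean(0),m,rc,ab,th)
E
```

```text
clock: 23.25
eef_pos: [404.8, -142.5, 284.1]
tcp_rot: [-3.131, 0.008, 0.444]
contact_force: [-0.5, -0.1, 0.4]
opening: 0.803
shift now [ 4.3  9.8 77. ] len 78.0 turn [-0.01   0.008 -0.006] | shift after turn [ 3.7  9.  77.1]
t 23.25 pos [ 404.8 -142.5  284.1] rot [-3.131  0.008  0.444] F [-0.5 -0.1  0.4] open 0.803 q [-0.34  0.23  2.14  0.    0.79  0.78]
[340.05072464 247.6884058 ] [ 412.26286663 -148.96335362] (412.2787780761719, -149.20216369628906) (27.72224998474121, 26.9874210357666) 25.56278419494629
```

View pics/w22.png

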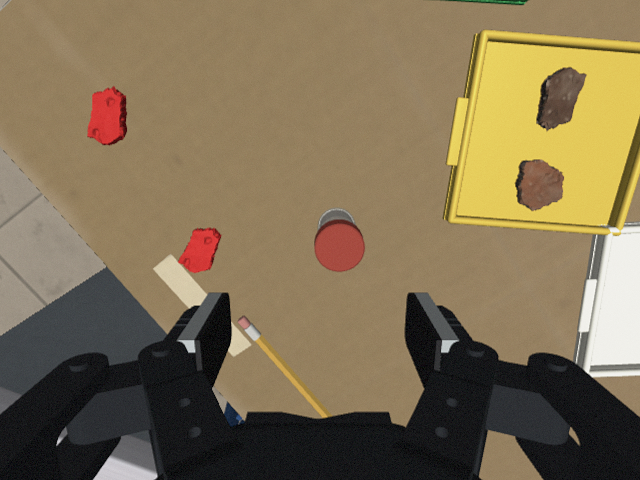

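```bash
python3 -m creep '[[-0.008,0.006,0,2,8,10,0.2],[0,0,0,0,0,25,0.2],[0,0,0,0,0,25,0.2],[0,0,0,0,0,12,0.2],[0,0,0,0,0,0,0.2]]'; python3 plan.py 412.3 -149.2 206 0.45
```

```text
clock: 23.72
eef_pos: [413.4, -153.2, 208.9]
tcp_rot: [3.138, -0.002, 0.447]
contact_force: [-0.1, 0.0, -0.3]
opening: 0.802
shift now [ 0.7 -4.1  2.9] len 5.0 turn [ 0.004 -0.002 -0.003] | shift after turn [ 0.8 -4.   2.9]
t 23.72 pos [ 413.4 -153.2  208.9] rot [ 3.138e+00 -2.000e-03  4.470e-01] F [-0.1  0.  -0.3] open 0.802 q [-0.36  0.38  2.17 -0.    0.59  0.77]
```

```bash
python3 -m creep '[[0,0,0,0.7,-4,3,0.3],[0,0,0,0,0,0,0.5],[0,0,0,0,0,0,0.5]]' 22; python3 plan.py 412.3 -149.2 206 0.45;python3 - <<'E'
from meas import *
f=grab_frame("wrist"); cv2.imwrite("pics/w23.png",f["color"][200:,100:540,::-1])
E
```

```text
clock: 23.97
eef_pos: [412.8, -150.5, 205.1]
tcp_rot: [3.139, -0.001, 0.445]
contact_force: [0.2, 0.7, 0.6]
opening: 0.499
shift now [ 0.2 -1.4 -0.9] len 2.0 turn [ 0.003 -0.001 -0.005] | shift after turn [ 0.2 -1.4 -0.9]
t 23.97 pos [ 412.8 -150.5  205.1] rot [ 3.139e+00 -1.000e-03  4.450e-01] F [0.2 0.7 0.6] open 0.499 q [-0.35  0.39  2.17 -0.    0.58  0.77]
```

View pics/w23.png

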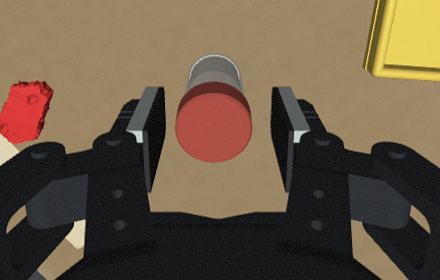

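```bash
python3 -m creep '[[0,0,0,0,-1.5,0,0.55],[0,0,0,0,0,0,0.6],[0,0,0,0,0,0,1],[0,0,0,0,0,0,1],[0,0,0,0,0,0,1],[0,0,0,0,0,0,1]]' 22; python3 plan.py 412 -149 206 0.45; python3 -m creep '[[0,0,0,0,0,-15,1],[0,0,0,0,0,-30,1],[0,0,0,0,0,-30,1],[0,0,0,0,0,-15,1],[0,0,0,0,0,0,1]]'; python3 plan.py 444.5 -393 295 0.45;python3 - <<'E'
from meas import *
f=grab_frame("scene"); cv2.imwrite("pics/w24.png",cv2.resize(f["color"][100:320,150:420,::-1],None,fx=2.5,fy=2.5))
E
```

```text
clock: 24.52
eef_pos: [413.1, -149.4, 207.9]
tcp_rot: [3.135, -0.005, 0.446]
contact_force: [0.6, -0.8, -0.6]
opening: 0.317
shift now [-0.8 -0.8  1.9] len 2.0 turn [ 0.007 -0.005 -0.004] | shift after turn [-0.8 -0.8  1.9]
t 24.52 pos [ 413.1 -149.4  207.9] rot [ 3.135 -0.005  0.446] F [ 0.6 -0.8 -0.6] open 0.317 q [-0.35  0.38  2.17 -0.    0.58  0.78]
clock: 24.93
eef_pos: [411.7, -148.7, 300.3]
tcp_rot: [3.138, -0.002, 0.446]
contact_force: [0.9, 0.4, -0.6]
opening: 0.31
shift now [-75.8 234.6   6. ] len 247.0 turn [ 0.003 -0.002 -0.004] | shift after turn [-76.7 234.3   5.3]
t 24.93 pos [ 411.7 -148.7  300.3] rot [ 3.138e+00 -2.000e-03  4.460e-01] F [ 0.9  0.4 -0.6] open 0.31 q [-0.35  0.21  2.12 -0.    0.81  0.78]
```

View pics/w24.png

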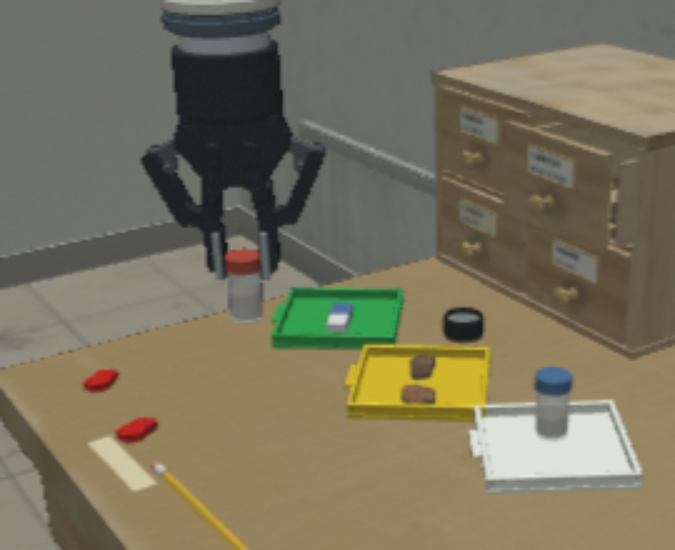

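```bash
python3 -m creep '[[0,0,0,-5,15,0,1],[0,0,0,-9.5,29.5,0,1],[0,0,0,-9.5,29.5,0,1],[0,0,0,-9.5,29.5,0,1],[0,0,0,-9.5,29.5,0,1],[0,0,0,-9.5,29.5,0,1],[0,0,0,-9.5,29.5,0,1],[0,0,0,-9.5,29.5,0,1],[0,0,0,-5,15,0,1],[0,0,0,0,0,0,1]]'; python3 plan.py 444.5 -393 260 0.45
```

```text
clock: 25.82
eef_pos: [442.1, -403.9, 285.5]
tcp_rot: [-3.133, 0.005, 0.45]
contact_force: [-0.4, 0.8, -0.2]
opening: 0.313
shift now [ 7.  -8.6 25.6] len 28.0 turn [-0.008  0.005 -0.   ] | shift after turn [ 6.9 -8.8 25.5]
t 25.82 pos [ 442.1 -403.9  285.5] rot [-3.133  0.005  0.45 ] F [-0.4  0.8 -0.2] open 0.313 q [-0.74  0.45  1.78 -0.    0.92  0.38]
```

```bash
python3 -m creep '[[-0.006,0.004,0,7,-8,0,1],[0,0,0,0,0,10,1],[0,0,0,0,0,20,1],[0,0,0,0,0,20,1],[0,0,0,0,0,12,1],[0,0,0,0,0,0,1]]'; python3 plan.py 444.5 -393 211 0.45
```

```text
clock: 26.32
eef_pos: [443.0, -385.7, 214.6]
tcp_rot: [-3.132, 0.002, 0.451]
contact_force: [-0.2, 1.0, -0.8]
opening: 0.313
shift now [-1.8  7.3  3.5] len 8.0 turn [-0.009  0.002  0.001] | shift after turn [-1.8  7.3  3.6]
t 26.32 pos [ 443.  -385.7  214.6] rot [-3.132e+00  2.000e-03  4.510e-01] F [-0.2  1.  -0.8] open 0.313 q [-0.72  0.54  1.84  0.    0.77  0.4 ]
```

```bash
python3 -m creep '[[-0.008,0,0,-2,7,0,1],[0,0,0,0,0,0,1]]' | grep -E "eef|rot";(python3 -m creep '[[0,0,0,0,0,2,1],[0,0,0,0,0,0,1]]'; python3 -m creep '[[0,0,0,0,0,1.5,1],[0,0,0,0,0,0,1]]'; python3 -m creep '[[0,0,0,0,0,1.5,1],[0,0,0,0,0,0,1]]') | grep -E "eef|force";  python3 - <<'E'
from meas import *
f=grab_frame("scene"); cv2.imwrite("pics/w25.png",cv2.resize(f["color"][220:310,320:420,::-1],None,fx=6,fy=6,interpolation=2))
E
```

```text
eef_pos: [444.0, -390.5, 213.1]
tcp_rot: [-3.137, 0.004, 0.454]
eef_pos: [444.3, -390.1, 211.8]
contact_force: [0.4, 0.2, 0.1]
eef_pos: [444.7, -390.4, 211.5]
contact_force: [-0.6, -0.6, 0.1]
eef_pos: [445.1, -390.7, 211.2]
contact_force: [0.2, 1.0, 0.1]
```

View pics/w25.png

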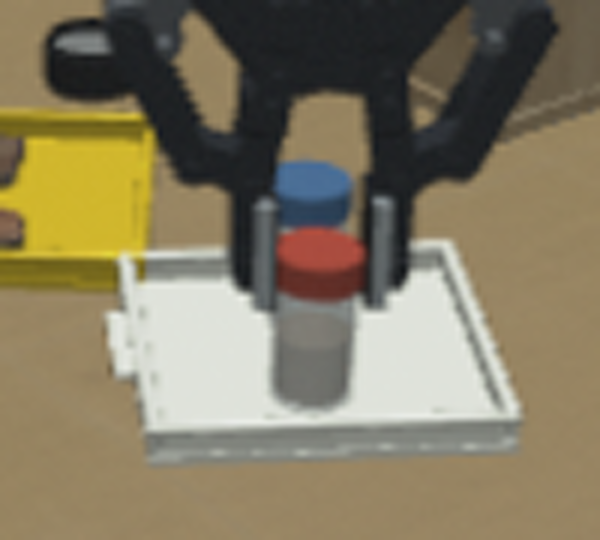

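```bash
(python3 -m creep '[[0,0,0,-0.5,0,1.5,1],[0,0,0,0,0,0,1]]'; python3 -m creep '[[0,0,0,0,0,1.5,1],[0,0,0,0,0,0,1]]') | grep -E "eef|force"
```

```text
eef_pos: [445.1, -391.2, 211.1]
contact_force: [-0.1, 0.1, -0.5]
eef_pos: [445.4, -391.5, 211.0]
contact_force: [-0.3, -0.1, 0.1]
```

z stalls at 211, close to the expected 211.9, so the vial is on the floor. Releasing.

```bash
python3 -m creep '[[0,0,0,0,0,0,0.6],[0,0,0,0,0,0,0.5],[0,0,0,0,0,0,0.45],[0,0,0,0,0,0,0.4],[0,0,0,0,0,-15,0.3],[0,0,0,0,0,-35,0.2],[0,0,0,0,0,-35,0.2],[0,0,0,0,0,-30,0.2],[0,0,0,0,0,-30,0.2],[0,0,0,0,0,0,0.2]]';  python3 - <<'E'
from meas import *
for n in ("wrist","scene","side"):
  f=grab_frame(n); cv2.imwrite(f"pics/w26{n}.png",f["color"][:,:,::-1])
E
```

```text
clock: 28.2
eef_pos: [444.1, -390.6, 357.3]
tcp_rot: [-3.137, 0.003, 0.453]
contact_force: [1.5, -1.5, 0.5]
opening: 0.802
```

View pics/w26wrist.png

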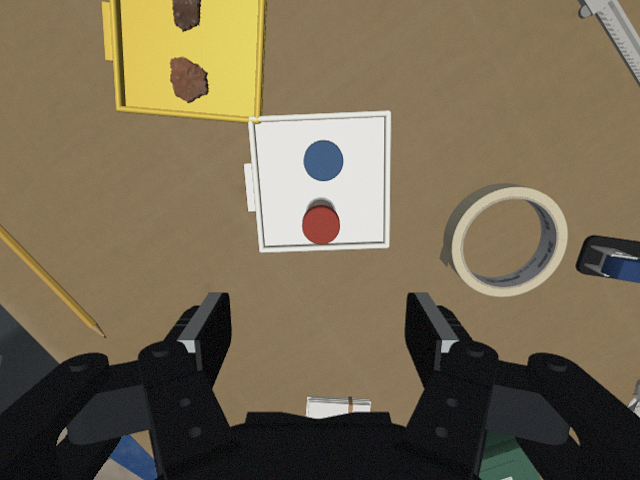

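View pics/w26scene.png

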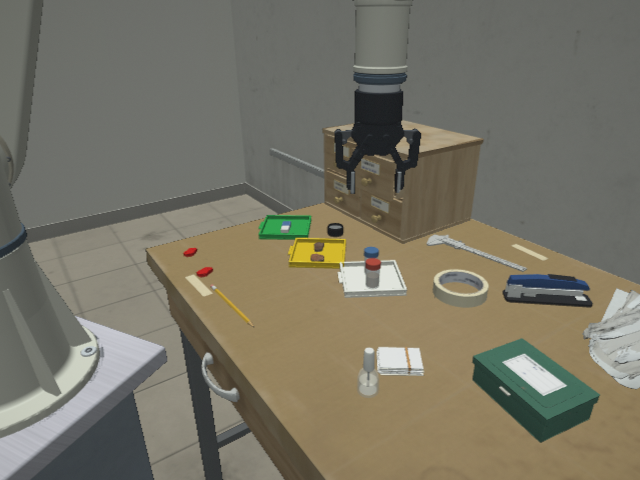

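View pics/w26side.png

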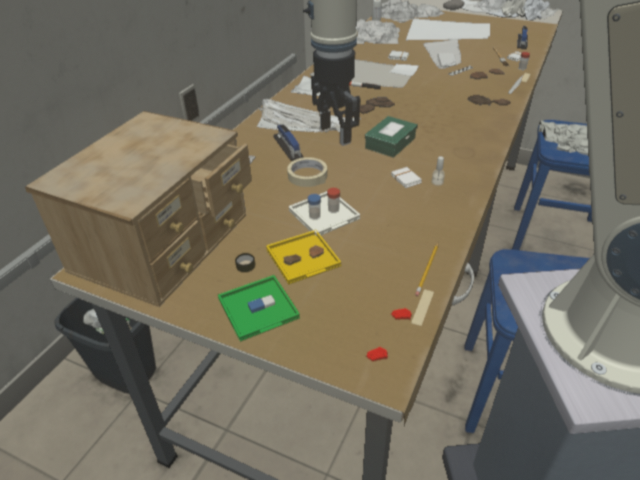

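All five things are in their trays: vials at wrist (323,160) and (321,224), sherds and eraser flat in the side view, tape roll, loupe and red look-alikes where they were. One numeric check, then I'll hand in.

```bash
python3 - <<'E'
from meas import *
f=grab_frame("wrist"); W=np.array([465.1,-382]); a=np.radians(28); ty=np.array([np.cos(a),np.sin(a)]); tx=np.array([np.sin(a),-np.cos(a)])
for n,box,k in [("red",(290,195,350,250),"red"),("blue",(295,130,350,190),"blue")]:
    m=world(f,seg(f,box,k),56)[0]; print(n,m.round(1),"tray x,y",((m-W)@tx).round(1),((m-W)@ty).round(1))
D=grab_frame("side")
print("sherds",ray(D,291,260,9).round(0),ray(D,316,252,9).round(0),"eraser",ray(D,261,303,12).round(0),"loupe",ray(D,245,262,10).round(0),"tape",ray(D,307,171,12).round(0))
print(sense()["clock"]); job.sign_off()
E
```

```text
red [ 444.2 -391.1] tray x,y -1.8 -22.8
blue [ 486.5 -372.3] tray x,y 1.5 23.5
sherds [ 543. -230.    9.] [ 493. -249.    9.] eraser [ 601. -117.   12.] loupe [ 633. -233.   10.] tape [ 491. -545.   12.]
28.45
the job is handed in; nothing more can be done
```

I sorted all five things into their trays and handed the job in at 28.5 s, well inside the 104 s limit; it reports no verdict.

- **Vials:** both stand upright in the white tray. In the tray's x and y, red is at about (-2, -23) mm and blue at (+1.5, +23.5) mm, well inside the 46 mm limit.
- **Sherds:** both lie flat on the floor of the yellow tray, side by side about 25 mm either side of its centre.
- **Eraser:** it lies flat in the green tray, about 6 mm from where I measured its centre.

The final pictures from all three cameras agreed. By eye, the tape roll and loupe sit at the same pixels as at the start, and I left the red look-alikes alone.

The force reading gave no clear sign when the red vial touched down. I judged that by the arm ceasing to sink at about the expected height, and the later pictures show it standing.

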